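# Kit a music box in its base

### The arm

A 6-joint arm with a two-finger parallel gripper is mounted at the origin on the work surface. World frame = base frame: x ahead of the robot, y to its left, z up, the work surface at z = 0. Lengths are in m, angles in rad, forces in N, time in s.
With the tool pointing down it reaches from about 0.3 to 0.875 m from the base axis. Payload 4.2 kg.
Tool frame: the origin (TCP) lies midway between the tips of the shut fingers; the grasp point (between the pads) lies 19 mm behind it; z points along the fingers, y is the direction in which the jaws open and shut (so a half turn about z gives the same grasp; the last joint's range is limited). The gripper opens to 85 mm and grips with 20 to 120 N. Pads are 22 mm wide; open, the fingers measure 114 mm over their backs; the gripper's body (76 mm by 85 mm) begins 54 mm behind the grasp point. The pads swing forward as they close: fully open they stand 13 mm farther back than shut.
Start: joints at [1.098, 0.32, 1.565, -0, 1.257, -0.02], TCP at [0.252, 0.517, 0.231] pointing down, gripper open.
Joint ranges: [-3.11, 3.11], [-0.84, 2.01], [0.21, 2.61], [-1.34, 4.49], [0.05, 2.63], [-2.56, 2.56]. Speed limits (rad/s): [2.57, 2.57, 3.14, 3.14, 3.14, 3.14].

### API

Orientations are given as a rotation vector (axis times angle).
In Python, from station import r gives the robot as it stands. The module is installed in compiled form; this text tells all that it offers.
- The arm moves only by the tool carry_out, never from a script. Its argument "deltas" is a list of rows, each an object of numbers: "rx", "ry", "rz": the turn, a rotation vector about the tool's x, y, z in rad; "dx", "dy", "dz": the shift along the tool's x, y, z in cm; "claw": the opening in per cent of the stroke, from 0 (shut) to 100 (fully open). In form: [{"rx": .., "ry": .., "rz": .., "dx": .., "dy": .., "dz": .., "claw": ..}, ...]. A call has 1 to 12 rows; each row is the pose to reach, as a shift and turn from the pose commanded when the call began, along the tool's axes at that moment; what a row does not reach only later rows make up. A row lasts 1/8 s, in which the tool goes at most 62.5 mm and 10.7 degrees, less where a joint would pass 70% of its speed; a pose out of reach is approached as far as the arm can. A call with a gripper value outside its range is refused whole. The fingers move at their own pace and stop on an object; the grip force is fixed at half the most. Time passes only in rows, so rows that repeat a pose let the fingers close. It gives the time, the measured TCP pose, the force and the opening at its end, in the units of the state.
- r.get_state(): the state, without advancing time (a new reading comes with each control period).
- r.camera(name): name is "scene" or "top" or "wrist"; returns a dict with "frame" (480x640x3 uint8, blue, green, red), "intrinsics" (3x3 intrinsics, pixels), "dist_coeffs" ([k1, k2, p1, p2, k3] as OpenCV has them; the pictures are not rectified), "eye" and "rotation" of the camera in the world; the wrist camera has in their place "mount" (4x4, takes a point from camera to tool coordinates, whose origin is the TCP and whose axes are the flange's). Camera axes: x right, y down, z forward; pixel columns grow to the right and rows downward; lengths in m; the calibration is good to about 2 mm. A picture is of the moment at which its call begins: read the wrist's pose just before it. There is no depth.
- r.hand_in(): hands the job in, once; it reports no verdict.
Trained networks look in the newest picture that a camera, given by its name, has taken for a name from the list of things; names that differ only in an ending like _2 or _b are one class to them, and where a whole thing is asked for, a point or a joint stands for the part that bears it (a point fixed in the world has none). Each returns a list of dicts, best first, with "confidence" (0 to 1); they miss things now and then, are a little off and sometimes report something else, mostly with a low value. They report only what shows in the picture. A call takes as long as a camera call. They do not tell look-alikes from the thing itself.
- r.regions_of(query, camera): "mask" (480x640 bool, what is visible of it) and "location" ([column, row] as shares, 0 to 1, of the picture: columns of its width, rows of its height, amid what is visible of it).
- r.mark_of(query, camera): "location" ([column, row] as shares, 0 to 1, of the picture: columns of its width, rows of its height: a listed point, or the origin of a listed thing).
The state is a dict: "clock": time; "joints": joint angles; "qvel": joint speeds; "tau": joint torques, N m; "eef_pos": TCP position; "tcp_rot": TCP orientation; "wrist_force": force on the tool from outside, world axes, zero at the start; "ft_torque": the same for the moment, N m; "opening": finger opening in m.
Only numpy, scipy, OpenCV 4.12 (cv2) and the standard library are available. Lean on these libraries where they do the work, as an engineer would, in place of code of your own. Each camera call takes 0.05 s, during which the arm holds its last target. There are 200 camera calls.

### The job

First push the empty lacquered base fully home and square against both stops of the aluminium corner jig. Then load every music box part that is on the bench (movement, ballerina, piano, key, comb, barrel: whichever of them are there) into the base, and set the frosted dome, kept upright, centred on the narrow raised stand (before or after loading, as you like). Leave the base still home against both stops, and leave the other things on the bench where they are.

Things in the scene. Friction and masses are not known exactly. Their poses are not given: they have to be found in the camera images.
- jig: Aluminium corner jig fixed to the bench on a thin green mat: two low straight stops, 25 mm high and 16 mm thick, at right angles. Origin: the inner corner where the two stop faces meet, at bench level. The far stop's face is the plane x = 0 of this frame (it runs towards -y for about 235 mm), the left stop's face is the plane y = 0 (it runs towards -x for 190 mm); the base belongs at x < 0, y < 0, its centre at x = -80 mm, y = -110 mm when home. Its position and yaw vary
- base_center (a point): Dark red lacquered music-box base: a loose open-topped wooden box, 160 mm along its x, 220 mm along its y, 40 mm high, walls 8 mm, floor 6 mm thick, 0.45 to 0.7 kg; starts empty, 30 to 50 mm short of both stops and a little askew, resting on the bench, where it slides when pushed. This point: its centre, 20 mm above its underside, z up
- movement_center (a point): Brass wind-up movement: 50 mm along x, 30 mm along y, 28 mm high, with a thin crank that reaches to 37 mm from the centre on its +x side (and to y = 19 mm there). Grip across y (30 mm). This point: centre of the block, 14 mm up
- ballerina_center (a point): White porcelain ballerina in a pink tutu, 62 mm tall, round foot 34 mm across. The tutu is a 36 mm disc, 26 to 36 mm up, the place to grip. This point: on its axis, 31 mm up; its z is its axis
- piano_center (a point): Tiny blue tin upright piano: 40 mm along y, 38 mm high, from x = -19 mm (edge of the keyboard ledge) to x = +15 mm (back). Grip across y (40 mm). This point: centre, 19 mm up
- key_center (a point): Brass winding key lying flat, 10 mm thick: bow 20 mm along x by 26 mm along y, with an 8 mm shaft reaching to x = +40 mm. Grip the bow across y (26 mm). This point: centre of the bow, 5 mm up
- comb_center (a point): Steel tuning comb on a brass bar: 46 mm along x, 22 mm along y, 16 mm high. Grip across y (22 mm). This point: centre, 8 mm up
- barrel_center (a point): Copper spring barrel: a plain round drum 36 mm across, 22 mm high, standing on its flat end. This point: centre, 11 mm up
- dome_center (a point): Frosted glass dome closed below by a flat round oak foot 60 mm across; 66 mm tall in all, about 0.11 to 0.18 kg, with a brass knob on top 16 mm across, from 10 to 33 mm above this point: the place to grip, with the fingertips above the glass, which rises to 10 mm above this point. This point: on its axis, 33 mm above its underside
- stand_top (a point): Narrow raised stand, fixed to the bench: dark round foot, brass column, and a round felt-covered top 44 mm across. This point: centre of the top face, 56 mm above the bench
- tin: Low green tin with a steel rim, 56 mm across, 22 mm high; a bystander, not part of the job. Origin: centre of its underside
- paint_pot: Small glass paint pot with a blue cap, 44 mm across, 44 mm high; a bystander, not part of the job. Origin: centre of its underside
- weight: Grey steel weight with a knob, 44 mm across, 44 mm high; a bystander, not part of the job. Origin: centre of its underside
- varnish: Amber glass varnish jar, 44 mm across, 60 mm high; a bystander, not part of the job. Origin: centre of its underside
Not all that is in view belongs to the job. Leave any green or red look-alike of the part that bears dome_center alone.

How it is judged:
On the way:
1. the base, with no part in it yet, is home and square against both stops (4 mm, 2 degrees) (x of base_center in the frame of jig between -0.084 and -0.076 m and y of base_center in the frame of jig between -0.114 and -0.106 m and angle between the x axis of base_center and the x axis of jig, either way round below 0.035 rad and height (world z) of base_center below 0.024 m and (x of movement_center in the frame of base_center above 0.08 m or x of movement_center in the frame of base_center below -0.08 m or y of movement_center in the frame of base_center above 0.11 m or y of movement_center in the frame of base_center below -0.11 m) and (x of ballerina_center in the frame of base_center above 0.08 m or x of ballerina_center in the frame of base_center below -0.08 m or y of ballerina_center in the frame of base_center above 0.11 m or y of ballerina_center in the frame of base_center below -0.11 m) and (x of piano_center in the frame of base_center above 0.08 m or x of piano_center in the frame of base_center below -0.08 m or y of piano_center in the frame of base_center above 0.11 m or y of piano_center in the frame of base_center below -0.11 m) and (x of key_center in the frame of base_center above 0.08 m or x of key_center in the frame of base_center below -0.08 m or y of key_center in the frame of base_center above 0.11 m or y of key_center in the frame of base_center below -0.11 m) and (x of comb_center in the frame of base_center above 0.08 m or x of comb_center in the frame of base_center below -0.08 m or y of comb_center in the frame of base_center above 0.11 m or y of comb_center in the frame of base_center below -0.11 m) and (x of barrel_center in the frame of base_center above 0.08 m or x of barrel_center in the frame of base_center below -0.08 m or y of barrel_center in the frame of base_center above 0.11 m or y of barrel_center in the frame of base_center below -0.11 m)), for 0.2 s.
At the end, for the whole second after the job is handed in: The base lies flat, within 4 mm of both stops and square to them within 2 degrees; the centre of every part present lies inside the base's walls, no more than 12 mm above the rim; the dome stands upright on the stand, within 12 mm of its centre (x of base_center in the frame of jig between -0.084 and -0.076 m and y of base_center in the frame of jig between -0.114 and -0.106 m and angle between the x axis of base_center and the x axis of jig, either way round below 0.035 rad and height (world z) of base_center below 0.024 m and x of movement_center in the frame of base_center between -0.072 and 0.072 m and y of movement_center in the frame of base_center between -0.102 and 0.102 m and z of movement_center in the frame of base_center between -0.02 and 0.032 m and x of ballerina_center in the frame of base_center between -0.072 and 0.072 m and y of ballerina_center in the frame of base_center between -0.102 and 0.102 m and z of ballerina_center in the frame of base_center between -0.02 and 0.032 m and x of piano_center in the frame of base_center between -0.072 and 0.072 m and y of piano_center in the frame of base_center between -0.102 and 0.102 m and z of piano_center in the frame of base_center between -0.02 and 0.032 m and x of key_center in the frame of base_center between -0.072 and 0.072 m and y of key_center in the frame of base_center between -0.102 and 0.102 m and z of key_center in the frame of base_center between -0.02 and 0.032 m and x of comb_center in the frame of base_center between -0.072 and 0.072 m and y of comb_center in the frame of base_center between -0.102 and 0.102 m and z of comb_center in the frame of base_center between -0.02 and 0.032 m and x of barrel_center in the frame of base_center between -0.072 and 0.072 m and y of barrel_center in the frame of base_center between -0.102 and 0.102 m and z of barrel_center in the frame of base_center between -0.02 and 0.032 m and horizontal distance between dome_center and stand_top below 0.012 m and z of dome_center in the frame of stand_top between 0.029 and 0.037 m and angle between dome_center's own z axis and vertical below 0.1 rad); the robot touches nothing.
It fails at once if the dome is tipped by more than 30 degrees (angle between dome_center's own z axis and vertical above 0.52 rad).
It fails at once if a bystander is moved more than 40 mm (distance of any of tin, paint_pot, weight, varnish from where it was at the start of the episode above 0.04 m).
Of movement, ballerina, piano, key, comb, barrel only 4 to 6 are there at a start; the rules pass over those that are not, and their reading is None.
At some moment in a run one of movement, piano, key, comb, barrel may be knocked a few centimetres aside while the robot is not near it.
It also fails if it takes over 210 s, if anything falls off the work surface, if the arm or the gripper's body presses on something with over 40 N, if the wrist force passes 120 N, or if a joint passes its speed limit or range.

## Working session

There is one attempt and no reset: what is moved stays moved. The work goes in short steps, Python scripts to look and compute and a tool call to move; the robot and the scene stay as the last step left them, time stands still between calls to the robot, and variables do not carry over. Pictures are saved under pics/ and viewed, about 12 in all and at most 16, crops included, and the job is handed in when it is done.

Besides the shell and the picture viewer there is one more tool, called after "Emit:" as name([rows], argument=value, ...), one row to a line, values as JSON. carry_out: Moves the arm, as the interface text tells. Its arguments: {"type":"object","properties":{"deltas":{"type":"array"}},"required":["deltas"]}

```bash
mkdir -p pics; cat > h.py <<'E'
import numpy as np, cv2
from scipy.spatial.transform import Rotation as R
from station import r
def cam(name):
    s=r.get_state(); c=r.camera(name)
    if name=="wrist":
        T=np.eye(4);T[:3,:3]=R.from_rotvec(s["tcp_rot"]).as_matrix();T[:3,3]=s["eef_pos"]
        M=T@np.array(c["mount"]);c["eye"],c["rotation"]=M[:3,3],M[:3,:3]
    return c
def ray(c,px,z):
    p=cv2.undistortPoints(np.array(px,float).reshape(-1,1,2),np.array(c["intrinsics"]),np.array(c["dist_coeffs"])).reshape(-1,2)
    d=np.c_[p,np.ones(len(p))]@np.array(c["rotation"]).T; e=np.array(c["eye"])
    return e+d*((z-e[2])/d[:,2])[:,None]
def proj(c,P):
    Rm=np.array(c["rotation"]).T
    return cv2.projectPoints(np.array(P,float).reshape(-1,1,3),cv2.Rodrigues(Rm)[0],-Rm@np.array(c["eye"]),np.array(c["intrinsics"]),np.array(c["dist_coeffs"]))[0].reshape(-1,2)
H=dict(jig=0,base_center=.02,movement_center=.014,ballerina_center=.031,piano_center=.019,key_center=.005,comb_center=.008,barrel_center=.011,dome_center=.033,stand_top=.056,tin=0,paint_pot=0,weight=0,varnish=0)
def marks(c,name,names=H,n=2):
    for q in names:
        for m in r.mark_of(q,name)[:n]:
            if m["confidence"]<.2: continue
            px=np.array(m["location"])*[640,480]
            print(q,round(m["confidence"],2),px.round(),ray(c,px,H[q])[0].round(4))
E
python3 - <<'E'
from h import *
print(r.get_state())
for n in("top","scene"):
    c=cam(n);cv2.imwrite(f"pics/{n}0.png",c["frame"]);print(n,c["eye"]);marks(c,n)
print(r.get_state()["clock"])
E
```

```text
{'clock': 0.0, 'joints': array([ 1.09799488e+00,  3.20293581e-01,  1.56566962e+00,  7.05441151e-06,
        1.25737749e+00, -2.00049338e-02]), 'qvel': array([-0.00092661,  0.0006893 , -0.00076975,  0.0003568 , -0.00069975,
        0.00111811]), 'tau': array([-8.59828560e-05, -4.15517378e+01, -2.34165931e+01,  3.88876140e-05,
        7.98923982e-03, -1.08374046e-06]), 'eef_pos': array([0.25133949, 0.51664008, 0.23048493]), 'tcp_rot': array([-7.05096565e-01, -3.06099926e+00,  2.65994874e-03]), 'wrist_force': array([-0.28164578,  0.43750165, -0.43597878]), 'ft_torque': array([-0.03856395, -0.0558339 , -0.01576104]), 'opening': 0.08538117674932}
top [0.33455162 0.05861384 1.79416626]Traceback (most recent call last):
  File "<stdin>", line 4, in <module>
  File "h.py", line 23, in marks
    print(q,round(m["confidence"],2),px.round(),ray(c,px,H[q])[0].round(4))
                                                ~~~^^^^^^^^^^^
  File "h.py", line 13, in ray
    return e+d*((z-e[2])/d[:,2])[:,None]
                         ~^^^^^
IndexError: too many indices for array: array is 1-dimensional, but 2 were indexed
```

```bash
sed -i 's/^    return c$/    if np.size(c["rotation"])==3: c["rotation"]=R.from_rotvec(np.ravel(c["rotation"])).as_matrix()\n    return c/' h.py
python3 - <<'E'
from h import *
for n in("top","scene"):
    c=cam(n);cv2.imwrite(f"pics/{n}0.png",c["frame"]);print(n,c["eye"],c["rotation"]);marks(c,n)
print(r.get_state()["clock"])
E
```

```text
top [0.33455162 0.05861384 1.79416626] [[ 4.42730231e-03 -9.93261042e-01  1.15814082e-01]
 [-9.99989122e-01 -4.56752157e-03 -9.45369342e-04]
 [ 1.46798186e-03 -1.15808637e-01 -9.93270459e-01]]
jig 0.91 [296. 192.] [0.7155 0.1466 0.    ]
jig 0.43 [444. 234.] [ 0.5936 -0.2864  0.    ]
base_center 0.66 [341. 234.] [0.5875 0.0149 0.02  ]
movement_center 0.57 [485. 288.] [ 0.434  -0.3987  0.014 ]
ballerina_center 0.53 [478. 242.] [ 0.5645 -0.377   0.031 ]
ballerina_center 0.26 [442. 236.] [ 0.5824 -0.2757  0.031 ]
piano_center 0.74 [441. 288.] [ 0.4351 -0.271   0.019 ]
key_center 0.7 [257. 235.] [0.5863 0.2565 0.005 ]
key_center 0.45 [444. 235.] [ 0.5891 -0.2848  0.005 ]
barrel_center 0.69 [249. 281.] [0.4518 0.2772 0.011 ]
dome_center 0.75 [166. 217.] [0.6336 0.5153 0.033 ]
dome_center 0.67 [180. 281.] [0.4504 0.4702 0.033 ]
stand_top 0.83 [256. 235.] [0.5794 0.255  0.056 ]
stand_top 0.73 [459. 324.] [ 0.3322 -0.3121  0.056 ]
tin 0.63 [459. 320.] [ 0.3444 -0.324   0.    ]
tin 0.4 [225. 325.] [0.3253 0.3466 0.    ]
paint_pot 0.59 [451. 199.] [ 0.6959 -0.3084  0.    ]
weight 0.57 [247. 283
[... 406 characters left out ...]
0.0165 0.02  ]
base_center 0.31 [377. 335.] [0.7296 0.1374 0.02  ]
movement_center 0.69 [128. 252.] [ 0.429  -0.3955  0.014 ]
ballerina_center 0.72 [124. 296.] [ 0.5664 -0.382   0.031 ]
piano_center 0.67 [178. 249.] [ 0.4424 -0.2768  0.019 ]
key_center 0.69 [418. 261.] [0.5424 0.2789 0.005 ]
key_center 0.48 [176. 307.] [ 0.593  -0.2776  0.005 ]
barrel_center 0.44 [404. 227.] [0.4385 0.2699 0.011 ]
dome_center 0.88 [466. 254.] [0.558  0.3831 0.033 ]
dome_center 0.71 [482. 216.] [0.4506 0.4629 0.033 ]
stand_top 0.64 [418. 263.] [0.5857 0.2574 0.056 ]
tin 0.61 [159. 229.] [ 0.355 -0.332  0.   ]
weight 0.53 [415. 197.] [ 0.3301  0.3294 -0.    ]
varnish 0.82 [476. 316.] [0.7028 0.3645 0.    ]
1.6
```

View pics/top0.png

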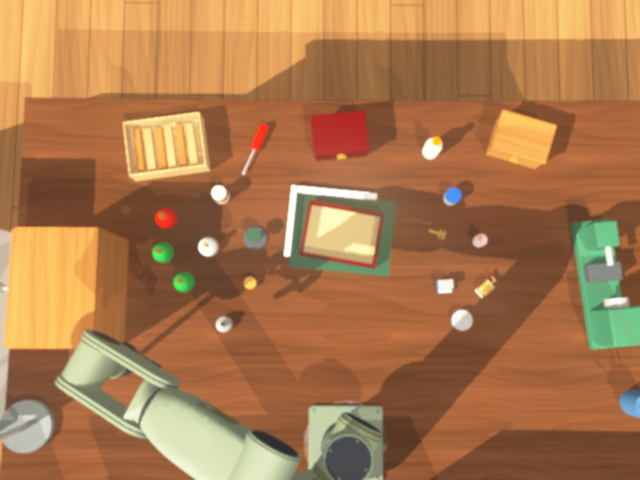

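View pics/scene0.png

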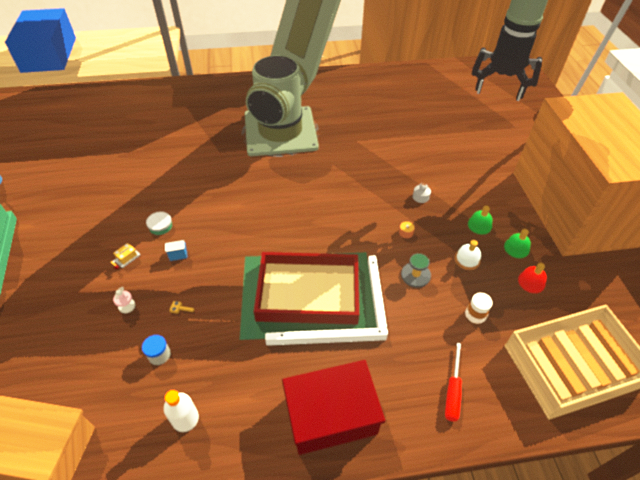

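```bash
cat >> h.py <<'E'
def to(*tgts):
    """tgts (x,y,z,phi): print deltas from current pose; phi = world angle of jaw axis (mod pi)"""
    s=r.get_state();Rc=R.from_rotvec(s["tcp_rot"]);p=np.array(s["eef_pos"])
    yt=Rc.as_matrix()[:,1];print("now",p.round(4),"phi",round(np.arctan2(yt[1],yt[0]),3),"t",s["clock"],"F",np.round(s["wrist_force"],1),"op",round(s["opening"],4))
    for x,y,z,phi in tgts:
        q1=np.arctan2(y,x);phi=q1+(phi-q1+np.pi/2)%np.pi-np.pi/2
        Y=np.array([np.cos(phi),np.sin(phi),0]);Z=np.array([0,0,-1.]);M=np.c_[np.cross(Y,Z),Y,Z]
        d=Rc.inv().apply(np.array([x,y,z])-p)*100; w=(Rc.inv()*R.from_matrix(M)).as_rotvec()
        print({k:round(float(v),3) for k,v in zip(("rx","ry","rz","dx","dy","dz"),(*w,*d))},"rows",max(np.linalg.norm(d)/6.25,np.linalg.norm(w)/.187).round(1))
E
python3 - <<'E'
from h import *
c=r.camera("wrist");print(np.round(c["mount"],3),c["intrinsics"])
to((.48,.03,.36,np.pi/2))
E
```

```text
[[ 0.001 -0.956 -0.293  0.074]
 [ 1.     0.     0.     0.   ]
 [-0.    -0.293  0.956 -0.143]
 [ 0.     0.     0.     1.   ]] [[379.04551338   0.         314.51916858]
 [  0.         379.04551338 240.82039008]
 [  0.           0.           1.        ]]
now [0.2516 0.5171 0.2313] phi 1.118 t 1.65 F [ 0.5 -0.3 -0.3] op 0.0853
{'rx': 0.0, 'ry': 0.0, 'rz': -0.453, 'dx': -41.851, 'dy': -33.802, 'dz': -12.869} rows 8.9
```

Emit:
carry_out([
  {"rz": -0.453,"dx": -41.85,"dy": -33.8,"dz": -12.87,"claw": 100},
  {"rz": -0.453,"dx": -41.85,"dy": -33.8,"dz": -12.87,"claw": 100},
  {"rz": -0.453,"dx": -41.85,"dy": -33.8,"dz": -12.87,"claw": 100},
  {"rz": -0.453,"dx": -41.85,"dy": -33.8,"dz": -12.87,"claw": 100},
  {"rz": -0.453,"dx": -41.85,"dy": -33.8,"dz": -12.87,"claw": 100},
  {"rz": -0.453,"dx": -41.85,"dy": -33.8,"dz": -12.87,"claw": 100},
  {"rz": -0.453,"dx": -41.85,"dy": -33.8,"dz": -12.87,"claw": 100},
  {"rz": -0.453,"dx": -41.85,"dy": -33.8,"dz": -12.87,"claw": 100},
  {"rz": -0.453,"dx": -41.85,"dy": -33.8,"dz": -12.87,"claw": 100},
  {"rz": -0.453,"dx": -41.85,"dy": -33.8,"dz": -12.87,"claw": 100},
  {"rz": -0.453,"dx": -41.85,"dy": -33.8,"dz": -12.87,"claw": 100},
  {"rz": -0.453,"dx": -41.85,"dy": -33.8,"dz": -12.87,"claw": 100},
])

```text
invalid input
```

```bash
python3 - <<'E'
from h import *
c=cam("wrist");cv2.imwrite("pics/w1.png",c["frame"]);marks(c,"wrist",n=3)
for q in("jig","base_center"):
    for m in r.regions_of(q,"wrist")[:1]:
        mk=m["mask"].astype(np.uint8);print(q,m["confidence"],cv2.minAreaRect(cv2.findNonZero(mk)));cv2.imwrite(f"pics/m_{q}.png",mk*255)
to((.48,.03,.36,np.pi/2))
E
```

```text
barrel_center 0.6 [206. 428.] [0.4424 0.2767 0.011 ]
dome_center 0.98 [432. 422.] [0.5319 0.5296 0.033 ]
dome_center 0.74 [352. 388.] [0.4471 0.4674 0.033 ]
dome_center 0.24 [209. 328.] [0.316  0.3658 0.033 ]
weight 0.97 [209. 332.] [0.3327 0.3461 0.    ]
now [0.2516 0.5171 0.2313] phi 1.118 t 2.5 F [-0.  -0.2 -0.4] op 0.0854
{'rx': 0.0, 'ry': 0.0, 'rz': -0.453, 'dx': -41.848, 'dy': -33.804, 'dz': -12.869} rows 8.9
```

View pics/w1.png

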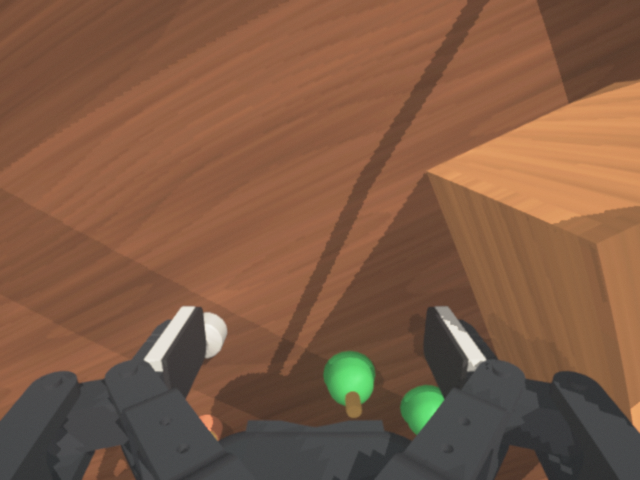

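Emit:
carry_out([
  {"rx": 0,"ry": 0,"rz": -0.453,"dx": -41.85,"dy": -33.8,"dz": -12.87,"claw": 100},
  {"rx": 0,"ry": 0,"rz": -0.453,"dx": -41.85,"dy": -33.8,"dz": -12.87,"claw": 100},
  {"rx": 0,"ry": 0,"rz": -0.453,"dx": -41.85,"dy": -33.8,"dz": -12.87,"claw": 100},
  {"rx": 0,"ry": 0,"rz": -0.453,"dx": -41.85,"dy": -33.8,"dz": -12.87,"claw": 100},
  {"rx": 0,"ry": 0,"rz": -0.453,"dx": -41.85,"dy": -33.8,"dz": -12.87,"claw": 100},
  {"rx": 0,"ry": 0,"rz": -0.453,"dx": -41.85,"dy": -33.8,"dz": -12.87,"claw": 100},
  {"rx": 0,"ry": 0,"rz": -0.453,"dx": -41.85,"dy": -33.8,"dz": -12.87,"claw": 100},
  {"rx": 0,"ry": 0,"rz": -0.453,"dx": -41.85,"dy": -33.8,"dz": -12.87,"claw": 100},
  {"rx": 0,"ry": 0,"rz": -0.453,"dx": -41.85,"dy": -33.8,"dz": -12.87,"claw": 100},
  {"rx": 0,"ry": 0,"rz": -0.453,"dx": -41.85,"dy": -33.8,"dz": -12.87,"claw": 100},
  {"rx": 0,"ry": 0,"rz": -0.453,"dx": -41.85,"dy": -33.8,"dz": -12.87,"claw": 100},
])

```text
clock: 3.88
eef_pos: [0.4797, 0.0302, 0.3597]
tcp_rot: [-0.0, -3.141, -0.001]
wrist_force: [-0.5, -0.1, 0.3]
opening: 0.0857
```

```bash
python3 - <<'E'
from h import *
c=cam("wrist");cv2.imwrite("pics/w2.png",c["frame"]);marks(c,"wrist",n=3)
for q in("jig","base_center"):
    for m in r.regions_of(q,"wrist")[:1]:
        mk=m["mask"].astype(np.uint8);print(q,m["confidence"],cv2.minAreaRect(cv2.findNonZero(mk)));cv2.imwrite(f"pics/m_{q}.png",mk*255)
to((.48,.03,.36,np.pi/2))
E
```

```text
jig 0.59 [390. 341.] [0.7181 0.1453 0.    ]
base_center 0.59 [301. 269.] [0.5933 0.0122 0.02  ]
ballerina_center 0.83 [ 20. 257.] [ 0.5728 -0.3807  0.031 ]
piano_center 0.61 [ 74. 159.] [ 0.4425 -0.2822  0.019 ]
key_center 0.75 [ 99. 263.] [ 0.5914 -0.2797  0.005 ]
key_center 0.35 [498. 161.] [0.447  0.2719 0.005 ]
barrel_center 0.57 [502. 160.] [0.4458 0.2749 0.011 ]
barrel_center 0.54 [299. 267.] [0.5933 0.0086 0.011 ]
dome_center 0.36 [530. 328.] [0.6802 0.3414 0.033 ]
dome_center 0.29 [ 73. 159.] [ 0.4417 -0.274   0.033 ]
stand_top 0.89 [497. 271.] [0.5827 0.2652 0.056 ]
tin 0.91 [40. 88.] [ 0.3504 -0.3277  0.    ]
paint_pot 0.81 [ 92. 328.] [ 0.6995 -0.3129  0.    ]
weight 0.57 [564.  71.] [0.3316 0.3514 0.    ]
varnish 0.66 [529. 328.] [0.6997 0.3621 0.    ]
jig 0.92 ((305.9749450683594, 267.236328125), (229.55477905273438, 165.32533264160156), 4.653351306915283)
base_center 0.89 ((301.54052734375, 265.25677490234375), (174.75613403320312, 121.6552505493164), 9.462322235107422)
now [0.48 0.03 0.36] phi 1.571 t 4.725 F [-0.2  0.3  0.4] op 0.0856
{'rx': 0.0, 'ry': 0.0, 'rz': 0.0, 'dx': 0.002, 'dy': 0.0, 'dz': 0.001} rows 0.0
```

View pics/w2.png

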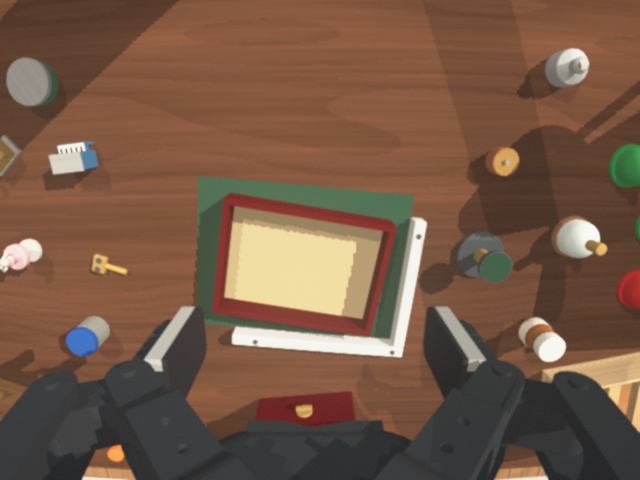

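```bash
python3 - <<'E'
from h import *
im=cv2.imread("pics/w2.png");c=cam("wrist")
w=cv2.inRange(cv2.cvtColor(im,cv2.COLOR_BGR2HSV),(0,0,160),(180,60,255)); w[:200]=0;w[370:]=0
m=np.zeros_like(w);cv2.fillPoly(m,[np.array([[225,320],[395,330],[405,205],[435,205],[412,365],[225,352]])],255);w&=m
# inner edge of far stop: first white row per column ; of left stop: first white col per row
fa=[(x,np.flatnonzero(w[:,x])[0]-.5) for x in range(245,375,3) if w[:,x].any()]
lf=[(np.flatnonzero(w[y])[0]-.5,y) for y in range(226,322,3) if w[y].any()]
def fit(p,z):
    P=ray(c,p,z)[:,:2];v=cv2.fitLine(P.astype(np.float32),cv2.DIST_HUBER,0,.01,.01).ravel();return v
f=fit(fa,.025);l=fit(lf,.025);print(f,l,"ang far",np.degrees(np.arctan2(-f[0],f[1])),"left",np.degrees(np.arctan2(l[1],l[0])))
A=np.c_[f[:2],-l[:2]];t=np.linalg.solve(A,l[2:]-f[2:]);print("corner",f[2:]+t[0]*f[:2])
B=ray(c,[(229,194),(397,221),(372,335),(215,312)],.04)[:,:2];print(B.round(4),B.mean(0))
print([np.linalg.norm(B[i]-B[i-1]).round(3) for i in range(4)],[np.degrees(np.arctan2(*(B[i]-B[i-1])[::-1])).round(1) for i in range(4)])
mk=cv2.imread("pics/m_base_center.png",0);
E
```

```text
[0.09347762 0.9956214  0.68948394 0.02313179] [ 0.9958551  -0.09095433  0.58090276  0.15184286] ang far -5.3637033 left -5.218511
corner [0.7005425  0.14091581]
[[ 0.4872 -0.0758]
 [ 0.5215  0.1342]
 [ 0.685   0.1103]
 [ 0.6497 -0.106 ]] [0.58586663 0.01565919]
[np.float64(0.165), np.float64(0.213), np.float64(0.165), np.float64(0.219)] [np.float64(169.5), np.float64(80.7), np.float64(-8.3), np.float64(-99.3)]
```

```bash
cat >> h.py <<'E'
C=np.array([.716,.1455]);YAW=-.0925
u=np.array([np.cos(YAW),np.sin(YAW)]);v=np.array([-u[1],u[0]])
def J(x,y): return tuple(C+x*u+y*v)
E
python3 - <<'E'
from h import *
to((*J(-.24,-.1415),.06,np.pi/2+YAW),(*J(-.24,-.1415),.004,np.pi/2+YAW),(*J(-.21,-.1415),.004,np.pi/2+YAW),(*J(-.19,-.1415),.004,np.pi/2+YAW),(*J(-.171,-.1415),.004,np.pi/2+YAW))
E
```

```text
now [0.48 0.03 0.36] phi 1.571 t 4.775 F [ 0.2 -0.2  0.5] op 0.0858
{'rx': 0.0, 'ry': -0.0, 'rz': 0.093, 'dx': 1.607, 'dy': -0.324, 'dz': 29.999} rows 4.8
{'rx': 0.0, 'ry': -0.0, 'rz': 0.093, 'dx': 1.607, 'dy': -0.325, 'dz': 35.599} rows 5.7
{'rx': 0.0, 'ry': -0.0, 'rz': 0.093, 'dx': -1.38, 'dy': -0.602, 'dz': 35.599} rows 5.7
{'rx': 0.0, 'ry': -0.0, 'rz': 0.093, 'dx': -3.371, 'dy': -0.787, 'dz': 35.599} rows 5.7
{'rx': 0.0, 'ry': -0.0, 'rz': 0.093, 'dx': -5.263, 'dy': -0.963, 'dz': 35.599} rows 5.8
```

Emit:
carry_out([
  {"rx": 0,"ry": 0,"rz": 0.0925,"dx": 1.61,"dy": -0.32,"dz": 30,"claw": 100},
  {"rx": 0,"ry": 0,"rz": 0.0925,"dx": 1.61,"dy": -0.32,"dz": 30,"claw": 100},
  {"rx": 0,"ry": 0,"rz": 0.0925,"dx": 1.61,"dy": -0.32,"dz": 30,"claw": 100},
  {"rx": 0,"ry": 0,"rz": 0.0925,"dx": 1.61,"dy": -0.32,"dz": 30,"claw": 100},
  {"rx": 0,"ry": 0,"rz": 0.0925,"dx": 1.61,"dy": -0.32,"dz": 30,"claw": 100},
  {"rx": 0,"ry": 0,"rz": 0.0925,"dx": 1.61,"dy": -0.32,"dz": 33,"claw": 100},
  {"rx": 0,"ry": 0,"rz": 0.0925,"dx": 1.61,"dy": -0.32,"dz": 35.6,"claw": 100},
  {"rx": 0,"ry": 0,"rz": 0.0925,"dx": 1.61,"dy": -0.32,"dz": 35.6,"claw": 100},
])

```text
clock: 5.78
eef_pos: [0.4627, 0.0268, 0.0026]
tcp_rot: [-0.145, -3.134, 0.0]
wrist_force: [-0.3, -0.2, -0.3]
opening: 0.0857
```

Emit:
carry_out([
  {"rx": 0,"ry": 0,"rz": 0,"dx": -2,"dy": 0,"dz": 0,"claw": 100},
  {"rx": 0,"ry": 0,"rz": 0,"dx": -2.7,"dy": 0,"dz": 0,"claw": 100},
  {"rx": 0,"ry": 0,"rz": 0,"dx": -3.3,"dy": 0,"dz": 0,"claw": 100},
  {"rx": 0,"ry": 0,"rz": 0,"dx": -3.9,"dy": 0,"dz": 0,"claw": 100},
  {"rx": 0,"ry": 0,"rz": 0,"dx": -4.5,"dy": 0,"dz": 0,"claw": 100},
  {"rx": 0,"ry": 0,"rz": 0,"dx": -5.1,"dy": 0,"dz": 0,"claw": 100},
  {"rx": 0,"ry": 0,"rz": 0,"dx": -5.6,"dy": 0,"dz": 0,"claw": 100},
  {"rx": 0,"ry": 0,"rz": 0,"dx": -6.0,"dy": 0,"dz": 0,"claw": 100},
  {"rx": 0,"ry": 0,"rz": 0,"dx": -6.3,"dy": 0,"dz": 0,"claw": 100},
])

```text
clock: 6.9
eef_pos: [0.5233, 0.021, 0.0042]
tcp_rot: [-0.145, -3.132, 0.0]
wrist_force: [-7.7, 0.6, 4.1]
opening: 0.0855
```

Emit:
carry_out([
  {"rx": 0,"ry": 0,"rz": 0,"dx": -0.2,"dy": 0,"dz": 0,"claw": 100},
  {"rx": 0,"ry": 0,"rz": 0,"dx": -0.4,"dy": 0,"dz": 0,"claw": 100},
  {"rx": 0,"ry": 0,"rz": 0,"dx": -0.6,"dy": 0,"dz": 0,"claw": 100},
  {"rx": 0,"ry": 0,"rz": 0,"dx": -0.6,"dy": 0,"dz": 0,"claw": 100},
])

```text
clock: 7.4
eef_pos: [0.5297, 0.0205, 0.0041]
tcp_rot: [-0.145, -3.133, 0.0]
wrist_force: [-5.1, 1.0, 1.9]
opening: 0.0858
```

Emit:
carry_out([
  {"rx": 0,"ry": 0,"rz": 0,"dx": -0.2,"dy": 0,"dz": 0,"claw": 100},
  {"rx": 0,"ry": 0,"rz": 0,"dx": -0.4,"dy": 0,"dz": 0,"claw": 100},
  {"rx": 0,"ry": 0,"rz": 0,"dx": -0.4,"dy": 0,"dz": 0,"claw": 100},
])

```text
clock: 7.78
eef_pos: [0.5298, 0.0205, 0.004]
tcp_rot: [-0.144, -3.125, 0.0]
wrist_force: [-13.4, 2.4, 9.0]
opening: 0.0855
```

```bash
python3 - <<'E'
from h import *
c=cam("top");marks(c,"top",["base_center","jig"],1)
cv2.imwrite("pics/t3.png",cv2.resize(c["frame"][170:300,260:420],None,fx=4,fy=4,interpolation=cv2.INTER_CUBIC)); to()
E
```

```text
base_center 0.63 [342. 222.] [0.6217 0.0122 0.02  ]
jig 0.69 [296. 192.] [0.7141 0.1469 0.    ]
now [0.5298 0.0205 0.004 ] phi 1.479 t 7.925 F [-12.4   1.4   9.4] op 0.0854
```

View pics/t3.png

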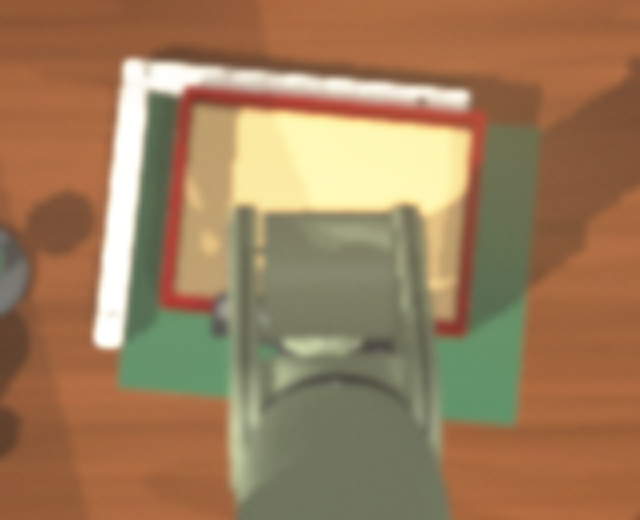

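Emit:
carry_out([
  {"rx": 0,"ry": 0,"rz": 0,"dx": 2.4,"dy": 0,"dz": 0,"claw": 100},
  {"rx": 0,"ry": 0,"rz": 0,"dx": 2.4,"dy": 0,"dz": -6,"claw": 100},
  {"rx": 0,"ry": 0,"rz": 0,"dx": 2.4,"dy": 0,"dz": -12,"claw": 100},
  {"rx": 0,"ry": 0,"rz": 0,"dx": 2.4,"dy": 0,"dz": -12,"claw": 100},
])

```text
clock: 8.43
eef_pos: [0.5158, 0.0224, 0.1293]
tcp_rot: [0.144, 3.127, 0.001]
wrist_force: [0.5, 0.2, -0.3]
opening: 0.0857
```

```bash
python3 - <<'E'
from h import *
to((*J(-.08,-.30),.12,YAW),(*J(-.08,-.30),.004,YAW))
E
```

```text
now [0.5158 0.0224 0.1293] phi 1.479 t 8.425 F [ 0.5  0.2 -0.3] op 0.0857
{'rx': 0.01, 'ry': 0.008, 'rz': 1.571, 'dx': -10.781, 'dy': -15.902, 'dz': 1.032} rows 8.4
{'rx': 0.01, 'ry': 0.008, 'rz': 1.571, 'dx': -10.646, 'dy': -15.918, 'dz': 12.631} rows 8.4
```

Emit:
carry_out([
  {"rx": 0,"ry": 0,"rz": 1.571,"dx": -11.2,"dy": -15.9,"dz": 1,"claw": 100},
  {"rx": 0,"ry": 0,"rz": 1.571,"dx": -11.2,"dy": -15.9,"dz": 1,"claw": 100},
  {"rx": 0,"ry": 0,"rz": 1.571,"dx": -11.2,"dy": -15.9,"dz": 1,"claw": 100},
  {"rx": 0,"ry": 0,"rz": 1.571,"dx": -11.2,"dy": -15.9,"dz": 1,"claw": 100},
  {"rx": 0,"ry": 0,"rz": 1.571,"dx": -11.2,"dy": -15.9,"dz": 1,"claw": 100},
  {"rx": 0,"ry": 0,"rz": 1.571,"dx": -11.2,"dy": -15.9,"dz": 1,"claw": 100},
  {"rx": 0,"ry": 0,"rz": 1.571,"dx": -11.2,"dy": -15.9,"dz": 1,"claw": 100},
  {"rx": 0,"ry": 0,"rz": 1.571,"dx": -11.2,"dy": -15.9,"dz": 1,"claw": 100},
  {"rx": 0,"ry": 0,"rz": 1.571,"dx": -11.2,"dy": -15.9,"dz": 1,"claw": 100},
  {"rx": 0,"ry": 0,"rz": 1.571,"dx": -11.2,"dy": -15.9,"dz": 1,"claw": 100},
  {"rx": 0,"ry": 0,"rz": 1.571,"dx": -11.2,"dy": -15.9,"dz": 1,"claw": 100},
])

```text
clock: 9.8
eef_pos: [0.6092, -0.1462, 0.1135]
tcp_rot: [-2.32, -2.117, 0.001]
wrist_force: [-0.4, 0.7, 0.5]
opening: 0.0855
```

```bash
python3 - <<'E'
from h import *
c=cam("wrist");cv2.imwrite("pics/w4.png",c["frame"]);marks(c,"wrist",["base_center","jig","key_center"],1)
to((*J(-.08,-.30),.004,YAW),(*J(-.08,-.245),.004,YAW))
E
```

```text
key_center 0.95 [303. 395.] [ 0.5887 -0.2768  0.005 ]
now [ 0.6095 -0.1463  0.1139] phi -0.092 t 10.0 F [-0.4 -0.2 -0.3] op 0.0857
{'rx': -0.0, 'ry': -0.0, 'rz': 0.0, 'dx': 0.035, 'dy': -0.088, 'dz': 10.989} rows 1.8
{'rx': -0.0, 'ry': -0.0, 'rz': 0.0, 'dx': 5.535, 'dy': -0.086, 'dz': 10.989} rows 2.0
```

Emit:
carry_out([
  {"rx": 0,"ry": 0,"rz": 0,"dx": 0,"dy": 0,"dz": 6,"claw": 100},
  {"rx": 0,"ry": 0,"rz": 0,"dx": 0,"dy": 0,"dz": 11,"claw": 100},
  {"rx": 0,"ry": 0,"rz": 0,"dx": 0,"dy": 0,"dz": 11,"claw": 100},
  {"rx": 0,"ry": 0,"rz": 0,"dx": 2.5,"dy": 0,"dz": 11,"claw": 100},
  {"rx": 0,"ry": 0,"rz": 0,"dx": 3.2,"dy": 0,"dz": 11,"claw": 100},
  {"rx": 0,"ry": 0,"rz": 0,"dx": 3.9,"dy": 0,"dz": 11,"claw": 100},
  {"rx": 0,"ry": 0,"rz": 0,"dx": 4.5,"dy": 0,"dz": 11,"claw": 100},
  {"rx": 0,"ry": 0,"rz": 0,"dx": 5.1,"dy": 0,"dz": 11,"claw": 100},
  {"rx": 0,"ry": 0,"rz": 0,"dx": 5.7,"dy": 0,"dz": 11,"claw": 100},
  {"rx": 0,"ry": 0,"rz": 0,"dx": 6.1,"dy": 0,"dz": 11,"claw": 100},
  {"rx": 0,"ry": 0,"rz": 0,"dx": 6.3,"dy": 0,"dz": 11,"claw": 100},
])

```text
clock: 11.38
eef_pos: [0.6162, -0.0857, 0.0055]
tcp_rot: [2.318, 2.115, -0.001]
wrist_force: [-1.5, -7.1, 4.9]
opening: 0.0854
```

Emit:
carry_out([
  {"rx": 0,"ry": 0,"rz": 0,"dx": 0.2,"dy": 0,"dz": 0,"claw": 100},
  {"rx": 0,"ry": 0,"rz": 0,"dx": 0.4,"dy": 0,"dz": 0,"claw": 100},
  {"rx": 0,"ry": 0,"rz": 0,"dx": 0.4,"dy": 0,"dz": 0,"claw": 100},
])

```text
clock: 11.75
eef_pos: [0.6165, -0.0816, 0.0055]
tcp_rot: [2.318, 2.115, -0.0]
wrist_force: [-0.7, -6.2, 4.0]
opening: 0.0853
```

Emit:
carry_out([
  {"rx": 0,"ry": 0,"rz": 0,"dx": 0.2,"dy": 0,"dz": 0,"claw": 100},
  {"rx": 0,"ry": 0,"rz": 0,"dx": 0.4,"dy": 0,"dz": 0,"claw": 100},
  {"rx": 0,"ry": 0,"rz": 0,"dx": 0.4,"dy": 0,"dz": 0,"claw": 100},
])

```text
clock: 12.12
eef_pos: [0.6167, -0.0794, 0.0055]
tcp_rot: [2.317, 2.114, -0.003]
wrist_force: [-1.2, -13.2, 5.0]
opening: 0.0854
```

Emit:
carry_out([
  {"rx": 0,"ry": 0,"rz": 0,"dx": 0.2,"dy": 0,"dz": 0,"claw": 100},
  {"rx": 0,"ry": 0,"rz": 0,"dx": 0.2,"dy": 0,"dz": 0,"claw": 100},
  {"rx": 0,"ry": 0,"rz": 0,"dx": -2,"dy": 0,"dz": 0,"claw": 100},
  {"rx": 0,"ry": 0,"rz": 0,"dx": -2,"dy": 0,"dz": -6,"claw": 100},
  {"rx": 0,"ry": 0,"rz": 0,"dx": -2,"dy": 0,"dz": -12,"claw": 100},
  {"rx": 0,"ry": 0,"rz": 0,"dx": -2,"dy": 0,"dz": -12,"claw": 100},
])

```text
clock: 12.88
eef_pos: [0.6177, -0.0966, 0.13]
tcp_rot: [2.316, 2.109, 0.012]
wrist_force: [-0.2, -0.5, 0.4]
opening: 0.0856
```

```bash
python3 - <<'E'
from h import *
to((*J(-.26,-.11),.25,np.pi/2+YAW),(*J(-.26,-.11),.13,np.pi/2+YAW))
E
```

```text
now [ 0.6177 -0.0966  0.13  ] phi -0.093 t 12.875 F [-0.2 -0.5  0.4] op 0.0856
{'rx': 0.009, 'ry': 0.01, 'rz': -1.571, 'dx': 13.996, 'dy': -18.307, 'dz': -12.231} rows 8.4
{'rx': 0.009, 'ry': 0.01, 'rz': -1.571, 'dx': 14.001, 'dy': -18.451, 'dz': -0.232} rows 8.4
```

Emit:
carry_out([
  {"rx": 0,"ry": 0,"rz": -1.571,"dx": 14,"dy": -18.4,"dz": -15,"claw": 100},
  {"rx": 0,"ry": 0,"rz": -1.571,"dx": 14,"dy": -18.4,"dz": -15,"claw": 100},
  {"rx": 0,"ry": 0,"rz": -1.571,"dx": 14,"dy": -18.4,"dz": -15,"claw": 100},
  {"rx": 0,"ry": 0,"rz": -1.571,"dx": 14,"dy": -18.4,"dz": -15,"claw": 100},
  {"rx": 0,"ry": 0,"rz": -1.571,"dx": 14,"dy": -18.4,"dz": -15,"claw": 100},
  {"rx": 0,"ry": 0,"rz": -1.571,"dx": 14,"dy": -18.4,"dz": -15,"claw": 100},
  {"rx": 0,"ry": 0,"rz": -1.571,"dx": 14,"dy": -18.4,"dz": -15,"claw": 100},
  {"rx": 0,"ry": 0,"rz": -1.571,"dx": 14,"dy": -18.4,"dz": -15,"claw": 100},
  {"rx": 0,"ry": 0,"rz": -1.571,"dx": 14,"dy": -18.4,"dz": -15,"claw": 100},
  {"rx": 0,"ry": 0,"rz": -1.571,"dx": 14,"dy": -18.4,"dz": -15,"claw": 100},
  {"rx": 0,"ry": 0,"rz": -1.571,"dx": 14,"dy": -18.4,"dz": -15,"claw": 100},
])

```text
clock: 14.25
eef_pos: [0.4438, 0.0607, 0.2736]
tcp_rot: [-0.147, -3.137, -0.0]
wrist_force: [0.0, -0.8, -0.5]
opening: 0.0854
```

```bash
python3 - <<'E'
from h import *
c=cam("wrist");im=c["frame"];P=np.array([[-.16,-.22],[0,-.22],[0,0],[-.16,0]])
q=proj(c,[(*J(*p),.04) for p in P]);q2=proj(c,[(*J(*p),0) for p in P])
print(q.round());cv2.polylines(im,[q.round().astype(int)],True,(255,255,0),1)
cv2.imwrite("pics/w5.png",im);marks(c,"wrist",n=2);to()
E
```

```text
[[214. 295.]
 [225. 413.]
 [403. 412.]
 [415. 295.]]
jig 0.74 [573.  66.] [0.329  0.3475 0.    ]
jig 0.66 [393. 391.] [0.7152 0.1409 0.    ]
base_center 0.83 [312. 349.] [0.6264 0.0412 0.02  ]
piano_center 0.72 [ 17. 228.] [ 0.444  -0.2818  0.019 ]
key_center 0.97 [ 65. 334.] [ 0.5905 -0.2761  0.005 ]
barrel_center 0.79 [511. 181.] [0.4455 0.2766 0.011 ]
dome_center 0.86 [613. 269.] [0.552  0.3947 0.033 ]
stand_top 0.95 [511. 316.] [0.5851 0.2627 0.056 ]
weight 0.94 [576.  66.] [0.3287 0.351  0.    ]
varnish 0.63 [557. 368.] [0.7067 0.3655 0.    ]
now [0.444  0.0609 0.274 ] phi 1.478 t 15.0 F [-0.6 -0.  -0.4] op 0.0854
```

View pics/w5.png

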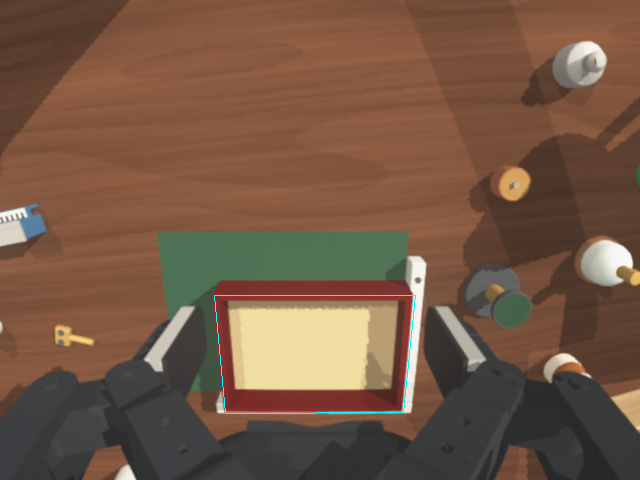

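```bash
python3 - <<'E'
from h import *
to((.4455,.276,.11,np.pi/2+YAW))
E
```

```text
now [0.444  0.0609 0.274 ] phi 1.478 t 15.0 F [-0.6 -0.  -0.4] op 0.0854
{'rx': 0.0, 'ry': 0.0, 'rz': 0.0, 'dx': 1.837, 'dy': 21.434, 'dz': 16.406} rows 4.3
```

Emit:
carry_out([
  {"rx": 0,"ry": 0,"rz": 0,"dx": 1.84,"dy": 21.4,"dz": 16.4,"claw": 100},
  {"rx": 0,"ry": 0,"rz": 0,"dx": 1.84,"dy": 21.4,"dz": 16.4,"claw": 100},
  {"rx": 0,"ry": 0,"rz": 0,"dx": 1.84,"dy": 21.4,"dz": 16.4,"claw": 100},
  {"rx": 0,"ry": 0,"rz": 0,"dx": 1.84,"dy": 21.4,"dz": 16.4,"claw": 100},
  {"rx": 0,"ry": 0,"rz": 0,"dx": 1.84,"dy": 21.4,"dz": 16.4,"claw": 100},
  {"rx": 0,"ry": 0,"rz": 0,"dx": 1.84,"dy": 21.4,"dz": 16.4,"claw": 100},
  {"rx": 0,"ry": 0,"rz": 0,"dx": 1.84,"dy": 21.4,"dz": 16.4,"claw": 100},
])

```text
clock: 15.88
eef_pos: [0.4461, 0.2749, 0.1112]
tcp_rot: [0.146, 3.137, 0.001]
wrist_force: [-0.4, 0.1, 0.8]
opening: 0.0854
```

```bash
cat >> h.py <<'E'
def look(q,name="wrist",h=None):
    """mask centroid/extent on plane of height h, plus mark"""
    c=cam(name);marks(c,name,[q],2)
    for m in r.regions_of(q,name)[:2]:
        px=cv2.findNonZero(m["mask"].astype(np.uint8)).reshape(-1,2).astype(float)
        P=ray(c,px,H[q] if h is None else h)[:,:2]
        (cx,cy),(a,b),t=cv2.minAreaRect((P*1000).astype(np.float32))
        w,V=np.linalg.eigh(np.cov(P.T));print("region",round(m["confidence"],2),"centroid",P.mean(0).round(4),"rect",round(cx),round(cy),round(a),round(b),"ang",round(t,1),"PCA deg",np.degrees(np.arctan2(V[1,1],V[0,1])).round(1))
    return c
E
python3 - <<'E'
from h import *
look("barrel_center",h=.022);to((.4455,.276,.003,np.pi/2+YAW))
E
```

```text
barrel_center 0.77 [316. 241.] [0.4467 0.2759 0.011 ]
region 0.75 centroid [0.4441 0.2745] rect 444 274 34 40 ang 84.7 PCA deg 175.2
now [0.4461 0.2748 0.1113] phi 1.477 t 16.025 F [-0.6 -1.2  0.5] op 0.0852
{'rx': 0.001, 'ry': 0.002, 'rz': -0.001, 'dx': 0.093, 'dy': 0.102, 'dz': 10.832} rows 1.7
```

Emit:
carry_out([
  {"rx": 0,"ry": 0,"rz": 0,"dx": 0,"dy": 0,"dz": 5.5,"claw": 100},
  {"rx": 0,"ry": 0,"rz": 0,"dx": 0,"dy": 0,"dz": 10.7,"claw": 100},
  {"rx": 0,"ry": 0,"rz": 0,"dx": 0,"dy": 0,"dz": 10.7,"claw": 100},
  {"rx": 0,"ry": 0,"rz": 0,"dx": 0,"dy": 0,"dz": 10.7,"claw": 0},
  {"rx": 0,"ry": 0,"rz": 0,"dx": 0,"dy": 0,"dz": 10.7,"claw": 0},
  {"rx": 0,"ry": 0,"rz": 0,"dx": 0,"dy": 0,"dz": 10.7,"claw": 0},
  {"rx": 0,"ry": 0,"rz": 0,"dx": 0,"dy": 0,"dz": 10.7,"claw": 0},
  {"rx": 0,"ry": 0,"rz": 0,"dx": 0,"dy": 0,"dz": 10.7,"claw": 0},
  {"rx": 0,"ry": 0,"rz": 0,"dx": 0,"dy": 0,"dz": 5,"claw": 0},
  {"rx": 0,"ry": 0,"rz": 0,"dx": 0,"dy": 0,"dz": -1,"claw": 0},
  {"rx": 0,"ry": 0,"rz": 0,"dx": 0,"dy": 0,"dz": -2,"claw": 0},
  {"rx": 0,"ry": 0,"rz": 0,"dx": 0,"dy": 0,"dz": -2,"claw": 0},
])

```text
clock: 17.52
eef_pos: [0.4454, 0.2757, 0.1309]
tcp_rot: [0.145, 3.137, 0.002]
wrist_force: [-0.5, 0.2, -1.2]
opening: 0.0335
```

```bash
cat >> h.py <<'E'
def B(x,y): return J(x-.08,y-.11)
E
python3 - <<'E'
from h import *
p=np.pi/2+YAW
to((*B(.035,.058),.13,p),(*B(.035,.058),.013,p))
E
```

```text
now [0.4454 0.2757 0.1309] phi 1.479 t 17.525 F [-0.5  0.2 -1.2] op 0.0335
{'rx': 0.001, 'ry': 0.002, 'rz': 0.0, 'dx': -23.638, 'dy': -15.673, 'dz': 0.111} rows 4.5
{'rx': 0.001, 'ry': 0.002, 'rz': 0.0, 'dx': -23.619, 'dy': -15.687, 'dz': 11.811} rows 4.9
```

Emit:
carry_out([
  {"rx": 0,"ry": 0,"rz": 0,"dx": -23.6,"dy": -15.7,"dz": 0,"claw": 0},
  {"rx": 0,"ry": 0,"rz": 0,"dx": -23.6,"dy": -15.7,"dz": 0,"claw": 0},
  {"rx": 0,"ry": 0,"rz": 0,"dx": -23.6,"dy": -15.7,"dz": 0,"claw": 0},
  {"rx": 0,"ry": 0,"rz": 0,"dx": -23.6,"dy": -15.7,"dz": 0,"claw": 0},
  {"rx": 0,"ry": 0,"rz": 0,"dx": -23.6,"dy": -15.7,"dz": 0,"claw": 0},
  {"rx": 0,"ry": 0,"rz": 0,"dx": -23.6,"dy": -15.7,"dz": 0,"claw": 0},
  {"rx": 0,"ry": 0,"rz": 0,"dx": -23.6,"dy": -15.7,"dz": 6,"claw": 0},
  {"rx": 0,"ry": 0,"rz": 0,"dx": -23.6,"dy": -15.7,"dz": 10,"claw": 0},
  {"rx": 0,"ry": 0,"rz": 0,"dx": -23.6,"dy": -15.7,"dz": 11.7,"claw": 0},
  {"rx": 0,"ry": 0,"rz": 0,"dx": -23.6,"dy": -15.7,"dz": 11.7,"claw": 0},
])

```text
clock: 18.77
eef_pos: [0.6648, 0.0983, 0.0123]
tcp_rot: [-0.144, -3.136, 0.0]
wrist_force: [1.0, 0.5, -0.8]
opening: 0.0337
```

Emit:
carry_out([
  {"rx": 0,"ry": 0,"rz": 0,"dx": 0,"dy": 0,"dz": 0,"claw": 52},
  {"rx": 0,"ry": 0,"rz": 0,"dx": 0,"dy": 0,"dz": 0,"claw": 52},
  {"rx": 0,"ry": 0,"rz": 0,"dx": 0,"dy": 0,"dz": 0,"claw": 52},
  {"rx": 0,"ry": 0,"rz": 0,"dx": 0,"dy": 0,"dz": -6,"claw": 52},
  {"rx": 0,"ry": 0,"rz": 0,"dx": 0,"dy": 0,"dz": -12,"claw": 80},
  {"rx": 0,"ry": 0,"rz": 0,"dx": 0,"dy": 0,"dz": -15,"claw": 100},
  {"rx": 0,"ry": 0,"rz": 0,"dx": 0,"dy": 0,"dz": -15,"claw": 100},
])

```text
clock: 19.65
eef_pos: [0.6676, 0.0977, 0.1667]
tcp_rot: [0.145, 3.131, 0.002]
wrist_force: [0.4, -0.2, -0.1]
opening: 0.085
```

```bash
python3 - <<'E'
from h import *
look("barrel_center");marks(cam("top"),"top",["piano_center","movement_center","ballerina_center","key_center","comb_center","dome_center"],3)
to((.59,-.277,.12,-.3),(.571,-.381,.2,0),(.442,-.28,.2,0))
E
```

```text
barrel_center 0.58 [316. 219.] [0.6673 0.099  0.011 ]
region 0.65 centroid [0.6672 0.0982] rect 667 98 36 41 ang 84.7 PCA deg 173.0
region 0.62 centroid [0.577  0.2688] rect 579 271 91 66 ang 86.2 PCA deg 94.8
piano_center 0.73 [206. 242.] [0.5619 0.4036 0.019 ]
piano_center 0.7 [444. 287.] [ 0.4359 -0.2801  0.019 ]
movement_center 0.71 [485. 289.] [ 0.4316 -0.3977  0.014 ]
ballerina_center 0.48 [481. 240.] [ 0.5709 -0.3859  0.031 ]
ballerina_center 0.48 [452. 199.] [ 0.6902 -0.3039  0.031 ]
key_center 0.62 [331. 223.] [0.6233 0.0426 0.005 ]
key_center 0.4 [443. 236.] [ 0.5861 -0.2823  0.005 ]
dome_center 0.84 [158. 254.] [0.5274 0.5349 0.033 ]
dome_center 0.81 [206. 246.] [0.5508 0.3994 0.033 ]
dome_center 0.58 [163. 219.] [0.6266 0.5233 0.033 ]
now [0.6657 0.0975 0.1622] phi 1.478 t 20.15 F [0.4 1.3 0.8] op 0.0853
{'rx': -0.001, 'ry': -0.001, 'rz': 1.778, 'dx': 4.082, 'dy': -37.992, 'dz': 4.235} rows 9.5
{'rx': -0.001, 'ry': -0.001, 'rz': 1.478, 'dx': 5.025, 'dy': -48.525, 'dz': -3.762} rows 7.9
{'rx': -0.001, 'ry': -0.001, 'rz': 1.478, 'dx': 18.801, 'dy': -39.657, 'dz': -3.747} rows 7.9
```

Emit:
carry_out([
  {"rx": 0,"ry": 0,"rz": 1.778,"dx": 4.1,"dy": -38,"dz": 3.2,"claw": 100},
  {"rx": 0,"ry": 0,"rz": 1.778,"dx": 4.1,"dy": -38,"dz": 3.2,"claw": 100},
  {"rx": 0,"ry": 0,"rz": 1.778,"dx": 4.1,"dy": -38,"dz": 3.2,"claw": 100},
  {"rx": 0,"ry": 0,"rz": 1.778,"dx": 4.1,"dy": -38,"dz": 3.2,"claw": 100},
  {"rx": 0,"ry": 0,"rz": 1.778,"dx": 4.1,"dy": -38,"dz": 3.2,"claw": 100},
  {"rx": 0,"ry": 0,"rz": 1.778,"dx": 4.1,"dy": -38,"dz": 3.2,"claw": 100},
  {"rx": 0,"ry": 0,"rz": 1.778,"dx": 4.1,"dy": -38,"dz": 3.2,"claw": 100},
  {"rx": 0,"ry": 0,"rz": 1.778,"dx": 4.1,"dy": -38,"dz": 3.2,"claw": 100},
  {"rx": 0,"ry": 0,"rz": 1.778,"dx": 4.1,"dy": -38,"dz": 3.2,"claw": 100},
  {"rx": 0,"ry": 0,"rz": 1.778,"dx": 4.1,"dy": -38,"dz": 3.2,"claw": 100},
  {"rx": 0,"ry": 0,"rz": 1.778,"dx": 4.1,"dy": -38,"dz": 3.2,"claw": 100},
  {"rx": 0,"ry": 0,"rz": 1.778,"dx": 4.1,"dy": -38,"dz": 3.2,"claw": 100},
])

```text
clock: 21.65
eef_pos: [0.5901, -0.277, 0.1309]
tcp_rot: [-2.527, -1.867, -0.0]
wrist_force: [-0.6, 0.8, 0.2]
opening: 0.0852
```

```bash
python3 - <<'E'
from h import *
c=look("key_center",h=.01);cv2.imwrite("pics/w6.png",c["frame"]);marks(c,"wrist",["comb_center","piano_center","movement_center","ballerina_center"])
to((.59,-.277,.003,-.3))
E
```

```text
key_center 0.56 [316. 233.] [ 0.5912 -0.279   0.005 ]
region 0.77 centroid [ 0.5946 -0.2692] rect 596 -263 50 25 ang 72.9 PCA deg 71.7
movement_center 0.68 [225. 393.] [ 0.4785 -0.387   0.014 ]
ballerina_center 0.9 [338. 378.] [ 0.5758 -0.3863  0.031 ]
now [ 0.5901 -0.277   0.131 ] phi -0.299 t 22.0 F [ 0.  -0.4  0.4] op 0.0855
{'rx': 0.0, 'ry': -0.0, 'rz': 0.001, 'dx': -0.005, 'dy': -0.01, 'dz': 12.799} rows 2.0
```

View pics/w6.png

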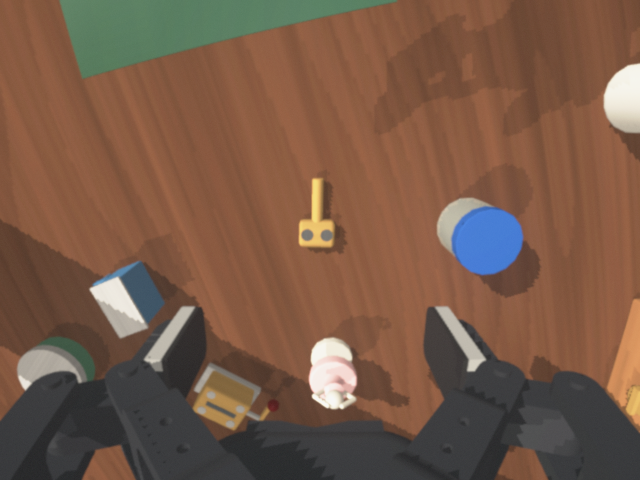

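Emit:
carry_out([
  {"rx": 0,"ry": 0,"rz": 0,"dx": -0.1,"dy": 0,"dz": 6,"claw": 100},
  {"rx": 0,"ry": 0,"rz": 0,"dx": -0.1,"dy": 0,"dz": 11,"claw": 80},
  {"rx": 0,"ry": 0,"rz": 0,"dx": -0.1,"dy": 0,"dz": 12.9,"claw": 60},
  {"rx": 0,"ry": 0,"rz": 0,"dx": -0.1,"dy": 0,"dz": 12.9,"claw": 60},
  {"rx": 0,"ry": 0,"rz": 0,"dx": -0.1,"dy": 0,"dz": 12.9,"claw": 0},
  {"rx": 0,"ry": 0,"rz": 0,"dx": -0.1,"dy": 0,"dz": 12.9,"claw": 0},
  {"rx": 0,"ry": 0,"rz": 0,"dx": -0.1,"dy": 0,"dz": 12.9,"claw": 0},
  {"rx": 0,"ry": 0,"rz": 0,"dx": -0.1,"dy": 0,"dz": 12.9,"claw": 0},
  {"rx": 0,"ry": 0,"rz": 0,"dx": -0.1,"dy": 0,"dz": 12.9,"claw": 0},
  {"rx": 0,"ry": 0,"rz": 0,"dx": -0.1,"dy": 0,"dz": 9,"claw": 0},
  {"rx": 0,"ry": 0,"rz": 0,"dx": -0.1,"dy": 0,"dz": 3,"claw": 0},
  {"rx": 0,"ry": 0,"rz": 0,"dx": -0.1,"dy": 0,"dz": 0,"claw": 0},
])

```text
clock: 23.5
eef_pos: [0.5912, -0.2787, 0.1356]
tcp_rot: [2.523, 1.862, 0.005]
wrist_force: [0.4, 0.3, -0.9]
opening: 0.0232
```

```bash
python3 - <<'E'
from h import *
to((*B(-.03,-.07),.13,YAW),(*B(-.03,-.07),.011,YAW))
E
```

```text
now [ 0.5912 -0.2787  0.1356] phi -0.299 t 23.5 F [ 0.4  0.3 -0.9] op 0.0232
{'rx': 0.006, 'ry': 0.002, 'rz': -0.207, 'dx': 24.336, 'dy': -7.662, 'dz': 0.488} rows 4.1
{'rx': 0.006, 'ry': 0.002, 'rz': -0.207, 'dx': 24.347, 'dy': -7.741, 'dz': 12.387} rows 4.5
```

Emit:
carry_out([
  {"rx": 0,"ry": 0,"rz": -0.207,"dx": 24.4,"dy": -7.65,"dz": 0,"claw": 0},
  {"rx": 0,"ry": 0,"rz": -0.207,"dx": 24.4,"dy": -7.65,"dz": 0,"claw": 0},
  {"rx": 0,"ry": 0,"rz": -0.207,"dx": 24.4,"dy": -7.65,"dz": 0,"claw": 0},
  {"rx": 0,"ry": 0,"rz": -0.207,"dx": 24.4,"dy": -7.65,"dz": 0,"claw": 0},
  {"rx": 0,"ry": 0,"rz": -0.207,"dx": 24.4,"dy": -7.65,"dz": 0,"claw": 0},
  {"rx": 0,"ry": 0,"rz": -0.207,"dx": 24.4,"dy": -7.65,"dz": 6,"claw": 0},
  {"rx": 0,"ry": 0,"rz": -0.207,"dx": 24.4,"dy": -7.65,"dz": 10,"claw": 0},
  {"rx": 0,"ry": 0,"rz": -0.207,"dx": 24.4,"dy": -7.65,"dz": 11.9,"claw": 0},
  {"rx": 0,"ry": 0,"rz": -0.207,"dx": 24.4,"dy": -7.65,"dz": 11.9,"claw": 0},
])

```text
clock: 24.62
eef_pos: [0.5879, -0.0232, 0.011]
tcp_rot: [-2.322, -2.114, 0.003]
wrist_force: [-0.1, -0.4, 0.7]
opening: 0.0233
```

Emit:
carry_out([
  {"rx": 0,"ry": 0,"rz": 0,"dx": 0,"dy": 0,"dz": 0,"claw": 45},
  {"rx": 0,"ry": 0,"rz": 0,"dx": 0,"dy": 0,"dz": 0,"claw": 45},
  {"rx": 0,"ry": 0,"rz": 0,"dx": 0,"dy": 0,"dz": 0,"claw": 45},
  {"rx": 0,"ry": 0,"rz": 0,"dx": 0,"dy": 0,"dz": -6,"claw": 45},
  {"rx": 0,"ry": 0,"rz": 0,"dx": 0,"dy": 0,"dz": -12,"claw": 80},
  {"rx": 0,"ry": 0,"rz": 0,"dx": 0,"dy": 0,"dz": -16,"claw": 100},
  {"rx": 0,"ry": 0,"rz": 0,"dx": 0,"dy": 0,"dz": -16,"claw": 100},
])

```text
clock: 25.5
eef_pos: [0.5909, -0.0223, 0.1765]
tcp_rot: [2.317, 2.112, 0.01]
wrist_force: [-0.5, -0.4, -0.3]
opening: 0.0855
```

```bash
python3 - <<'E'
from h import *
look("key_center");look("base_center");print(B(0,0),B(-.03,-.07))
marks(cam("scene"),"scene",["piano_center","movement_center","ballerina_center","key_center","comb_center"],2)
to((.573,-.384,.15,YAW),(.442,-.28,.15,0))
E
```

```text
key_center 0.65 [312. 219.] [ 0.591  -0.0248  0.005 ]
region 0.78 centroid [ 0.5903 -0.0167] rect 591 -10 51 26 ang 85.2 PCA deg 85.6
base_center 0.66 [354. 136.] [0.6241 0.0419 0.02  ]
region 0.67 centroid [0.6245 0.0371] rect 625 30 216 173 ang 84.8 PCA deg 89.7
(np.float64(0.6261815098058835), np.float64(0.04335971010786488)) (np.float64(0.5898439917405501), np.float64(-0.023569990181704442))
piano_center 0.72 [176. 246.] [ 0.4324 -0.2827  0.019 ]
movement_center 0.69 [128. 269.] [ 0.48   -0.3884  0.014 ]
ballerina_center 0.73 [121. 295.] [ 0.5635 -0.3894  0.031 ]
key_center 0.58 [292. 289.] [ 0.5817 -0.025   0.005 ]
key_center 0.31 [127. 268.] [ 0.4695 -0.3942  0.005 ]
now [ 0.5886 -0.0223  0.1716] phi -0.092 t 26.1 F [0.4 0.4 0.5] op 0.0855
{'rx': -0.001, 'ry': -0.0, 'rz': 0.0, 'dx': -36.162, 'dy': 1.787, 'dz': 2.159} rows 5.8
{'rx': -0.001, 'ry': -0.0, 'rz': -0.092, 'dx': -27.016, 'dy': -12.217, 'dz': 2.168} rows 4.8
```

Emit:
carry_out([
  {"rx": 0,"ry": 0,"rz": 0.508,"dx": -36.2,"dy": 1.8,"dz": 2.2,"claw": 75},
  {"rx": 0,"ry": 0,"rz": 0.508,"dx": -36.2,"dy": 1.8,"dz": 2.2,"claw": 75},
  {"rx": 0,"ry": 0,"rz": 0.508,"dx": -36.2,"dy": 1.8,"dz": 2.2,"claw": 75},
  {"rx": 0,"ry": 0,"rz": 0.508,"dx": -36.2,"dy": 1.8,"dz": 2.2,"claw": 75},
  {"rx": 0,"ry": 0,"rz": 0.508,"dx": -36.2,"dy": 1.8,"dz": 2.2,"claw": 75},
  {"rx": 0,"ry": 0,"rz": 0.508,"dx": -36.2,"dy": 1.8,"dz": 2.2,"claw": 75},
  {"rx": 0,"ry": 0,"rz": 0.508,"dx": -36.2,"dy": 1.8,"dz": 2.2,"claw": 75},
  {"rx": 0,"ry": 0,"rz": 0.508,"dx": -36.2,"dy": 1.8,"dz": 2.2,"claw": 75},
  {"rx": 0,"ry": 0,"rz": 0.508,"dx": -36.2,"dy": 1.8,"dz": 2.2,"claw": 75},
])

```text
clock: 27.22
eef_pos: [0.5735, -0.383, 0.1502]
tcp_rot: [-2.778, -1.467, -0.0]
wrist_force: [0.4, -0.8, 0.7]
opening: 0.0643
```

```bash
python3 - <<'E'
from h import *
c=look("ballerina_center");cv2.imwrite("pics/w7.png",c["frame"])
m=[np.array(k["location"])*[640,480] for k in r.mark_of("ballerina_center","wrist")[:1]][0]
p=ray(c,m,.031)[0]; to((p[0],p[1],.012,-.6))
E
```

```text
ballerina_center 0.62 [318. 239.] [ 0.5737 -0.3875  0.031 ]
region 0.94 centroid [ 0.573  -0.3833] rect 573 -383 41 35 ang 55.7 PCA deg 55.8
now [ 0.5736 -0.3834  0.1503] phi -0.599 t 27.425 F [-0.1  0.4  0.5] op 0.0642
{'rx': 0.0, 'ry': -0.0, 'rz': 0.001, 'dx': -0.329, 'dy': 0.243, 'dz': 13.833} rows 2.2
```

View pics/w7.png

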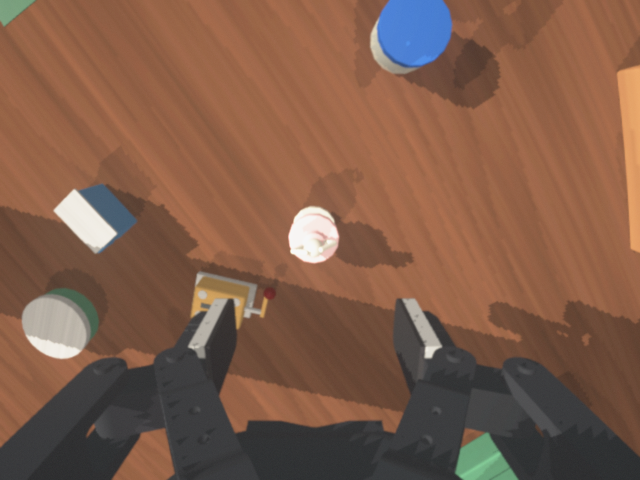

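Emit:
carry_out([
  {"rx": 0,"ry": 0,"rz": 0,"dx": -0.2,"dy": 0.1,"dz": 6,"claw": 75},
  {"rx": 0,"ry": 0,"rz": 0,"dx": -0.2,"dy": 0.1,"dz": 12,"claw": 75},
  {"rx": 0,"ry": 0,"rz": 0,"dx": -0.2,"dy": 0.1,"dz": 13.8,"claw": 75},
  {"rx": 0,"ry": 0,"rz": 0,"dx": -0.2,"dy": 0.1,"dz": 13.8,"claw": 75},
  {"rx": 0,"ry": 0,"rz": 0,"dx": -0.2,"dy": 0.1,"dz": 13.8,"claw": 0},
  {"rx": 0,"ry": 0,"rz": 0,"dx": -0.2,"dy": 0.1,"dz": 13.8,"claw": 0},
  {"rx": 0,"ry": 0,"rz": 0,"dx": -0.2,"dy": 0.1,"dz": 13.8,"claw": 0},
  {"rx": 0,"ry": 0,"rz": 0,"dx": -0.2,"dy": 0.1,"dz": 13.8,"claw": 0},
  {"rx": 0,"ry": 0,"rz": 0,"dx": -0.2,"dy": 0.1,"dz": 12,"claw": 0},
  {"rx": 0,"ry": 0,"rz": 0,"dx": -0.2,"dy": 0.1,"dz": 7,"claw": 0},
  {"rx": 0,"ry": 0,"rz": 0,"dx": -0.2,"dy": 0.1,"dz": 1,"claw": 0},
  {"rx": 0,"ry": 0,"rz": 0,"dx": -0.2,"dy": 0.1,"dz": 0,"claw": 0},
])

```text
clock: 28.92
eef_pos: [0.5752, -0.3883, 0.1573]
tcp_rot: [2.77, 1.46, 0.009]
wrist_force: [-0.4, 0.2, -0.5]
opening: 0.0336
```

```bash
python3 - <<'E'
from h import *
to((*B(.037,-.065),.15,YAW),(*B(.037,-.065),.02,YAW))
E
```

```text
now [ 0.5752 -0.3883  0.1573] phi -0.601 t 28.925 F [-0.4  0.2 -0.5] op 0.0336
{'rx': 0.012, 'ry': 0.003, 'rz': -0.508, 'dx': 34.613, 'dy': -13.798, 'dz': 0.566} rows 6.0
{'rx': 0.012, 'ry': 0.003, 'rz': -0.508, 'dx': 34.614, 'dy': -13.953, 'dz': 13.565} rows 6.4
```

Emit:
carry_out([
  {"rx": 0,"ry": 0,"rz": -0.508,"dx": 34.1,"dy": -14.1,"dz": 0,"claw": 0},
  {"rx": 0,"ry": 0,"rz": -0.508,"dx": 34.1,"dy": -14.1,"dz": 0,"claw": 0},
  {"rx": 0,"ry": 0,"rz": -0.508,"dx": 34.1,"dy": -14.1,"dz": 0,"claw": 0},
  {"rx": 0,"ry": 0,"rz": -0.508,"dx": 34.1,"dy": -14.1,"dz": 0,"claw": 0},
  {"rx": 0,"ry": 0,"rz": -0.508,"dx": 34.1,"dy": -14.1,"dz": 0,"claw": 0},
  {"rx": 0,"ry": 0,"rz": -0.508,"dx": 34.1,"dy": -14.1,"dz": 0,"claw": 0},
  {"rx": 0,"ry": 0,"rz": -0.508,"dx": 34.1,"dy": -14.1,"dz": 0,"claw": 0},
  {"rx": 0,"ry": 0,"rz": -0.508,"dx": 34.1,"dy": -14.1,"dz": 0,"claw": 0},
  {"rx": 0,"ry": 0,"rz": -0.508,"dx": 34.1,"dy": -14.1,"dz": 6,"claw": 0},
  {"rx": 0,"ry": 0,"rz": -0.508,"dx": 34.1,"dy": -14.1,"dz": 11,"claw": 0},
  {"rx": 0,"ry": 0,"rz": -0.508,"dx": 34.1,"dy": -14.1,"dz": 13.1,"claw": 0},
  {"rx": 0,"ry": 0,"rz": -0.508,"dx": 34.1,"dy": -14.1,"dz": 13.1,"claw": 0},
])

```text
clock: 30.42
eef_pos: [0.6486, -0.0278, 0.0193]
tcp_rot: [-2.324, -2.113, 0.001]
wrist_force: [0.9, -0.1, -0.4]
opening: 0.0336
```

```bash
python3 - <<'E'
from h import *
print(B(.03,-.065));to()
E
```

```text
(np.float64(0.6500493279497265), np.float64(-0.0241334544130882))
now [ 0.6486 -0.0278  0.0193] phi -0.095 t 30.425 F [ 0.9 -0.1 -0.4] op 0.0336
```

Emit:
carry_out([
  {"rx": 0,"ry": 0,"rz": 0,"dx": 0,"dy": 0,"dz": 0,"claw": 48},
  {"rx": 0,"ry": 0,"rz": 0,"dx": 0,"dy": 0,"dz": 0,"claw": 48},
  {"rx": 0,"ry": 0,"rz": 0,"dx": 0,"dy": 0,"dz": 0,"claw": 48},
  {"rx": 0,"ry": 0,"rz": 0,"dx": 0,"dy": 0,"dz": -4,"claw": 48},
  {"rx": 0,"ry": 0,"rz": 0,"dx": 0,"dy": 0,"dz": -9,"claw": 48},
  {"rx": 0,"ry": 0,"rz": 0,"dx": 0,"dy": 0,"dz": -14,"claw": 100},
  {"rx": 0,"ry": 0,"rz": 0,"dx": 0,"dy": 0,"dz": -17,"claw": 100},
  {"rx": 0,"ry": 0,"rz": 0,"dx": 0,"dy": 0,"dz": -17,"claw": 100},
])

```text
clock: 31.42
eef_pos: [0.6507, -0.0257, 0.1921]
tcp_rot: [2.318, 2.113, 0.007]
wrist_force: [0.6, 0.0, 0.4]
opening: 0.0855
```

```bash
python3 - <<'E'
from h import *
look("ballerina_center")
marks(cam("scene"),"scene",["piano_center","movement_center"],2)
marks(cam("top"),"top",["piano_center","movement_center"],2)
to((.442,-.28,.15,.4))
E
```

```text
ballerina_center 0.78 [315. 223.] [ 0.652  -0.0292  0.031 ]
region 0.75 centroid [ 0.6489 -0.027 ] rect 649 -27 40 38 ang 56.9 PCA deg 82.3
piano_center 0.61 [178. 249.] [ 0.4413 -0.2768  0.019 ]
movement_center 0.69 [127. 265.] [ 0.4683 -0.3921  0.014 ]
piano_center 0.77 [445. 289.] [ 0.4318 -0.2821  0.019 ]
now [ 0.6489 -0.0256  0.1881] phi -0.093 t 31.875 F [-0.1  0.1 -1.3] op 0.0854
{'rx': -0.002, 'ry': -0.0, 'rz': -0.493, 'dx': -27.243, 'dy': -18.248, 'dz': 3.835} rows 5.3
```

Emit:
carry_out([
  {"rx": 0,"ry": 0,"rz": 0,"dx": -27.2,"dy": -18.4,"dz": 2,"claw": 100},
  {"rx": 0,"ry": 0,"rz": 0,"dx": -27.2,"dy": -18.4,"dz": 2,"claw": 100},
  {"rx": 0,"ry": 0,"rz": 0,"dx": -27.2,"dy": -18.4,"dz": 2,"claw": 100},
  {"rx": 0,"ry": 0,"rz": 0,"dx": -27.2,"dy": -18.4,"dz": 2,"claw": 100},
  {"rx": 0,"ry": 0,"rz": 0,"dx": -27.2,"dy": -18.4,"dz": 2,"claw": 100},
  {"rx": 0,"ry": 0,"rz": 0,"dx": -27.2,"dy": -18.4,"dz": 2,"claw": 100},
  {"rx": 0,"ry": 0,"rz": 0,"dx": -27.2,"dy": -18.4,"dz": 2,"claw": 100},
  {"rx": 0,"ry": 0,"rz": 0,"dx": -27.2,"dy": -18.4,"dz": 2,"claw": 100},
])

```text
clock: 32.88
eef_pos: [0.4419, -0.2786, 0.169]
tcp_rot: [2.32, 2.118, 0.001]
wrist_force: [0.3, -0.2, 0.6]
opening: 0.0853
```

```bash
python3 - <<'E'
from h import *
c=look("piano_center",h=.038);cv2.imwrite("pics/w8.png",c["frame"]);look("movement_center",h=.028)
to((.438,-.28,.18,YAW))
E
```

```text
piano_center 0.78 [312. 228.] [ 0.4399 -0.283   0.019 ]
region 0.84 centroid [ 0.4406 -0.2774] rect 440 -279 33 48 ang 5.0 PCA deg 100.8
movement_center 0.74 [364. 337.] [ 0.4769 -0.3885  0.014 ]
region 0.77 centroid [ 0.4775 -0.3831] rect 480 -387 39 74 ang 43.7 PCA deg 131.9
now [ 0.4415 -0.2788  0.169 ] phi -0.091 t 33.175 F [-0.1 -0.4 -0.1] op 0.0854
{'rx': 0.0, 'ry': -0.0, 'rz': 0.001, 'dx': -0.151, 'dy': -0.333, 'dz': -1.103} rows 0.2
```

View pics/w8.png

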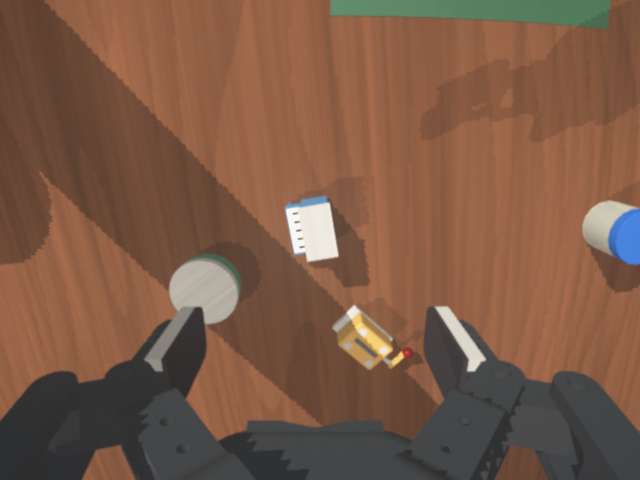

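Emit:
carry_out([
  {"rx": 0,"ry": 0,"rz": 1.379,"dx": -0.1,"dy": 0,"dz": 3,"claw": 80},
  {"rx": 0,"ry": 0,"rz": 1.379,"dx": -0.1,"dy": 0,"dz": 3,"claw": 80},
  {"rx": 0,"ry": 0,"rz": 1.379,"dx": -0.1,"dy": 0,"dz": 3,"claw": 80},
  {"rx": 0,"ry": 0,"rz": 1.379,"dx": -0.1,"dy": 0,"dz": 3,"claw": 80},
  {"rx": 0,"ry": 0,"rz": 1.379,"dx": -0.1,"dy": 0,"dz": 3,"claw": 80},
  {"rx": 0,"ry": 0,"rz": 1.379,"dx": -0.1,"dy": 0,"dz": 3,"claw": 80},
  {"rx": 0,"ry": 0,"rz": 1.379,"dx": -0.1,"dy": 0,"dz": 3,"claw": 80},
  {"rx": 0,"ry": 0,"rz": 1.379,"dx": -0.1,"dy": 0,"dz": 3,"claw": 80},
  {"rx": 0,"ry": 0,"rz": 1.379,"dx": -0.1,"dy": 0,"dz": 3,"claw": 80},
  {"rx": 0,"ry": 0,"rz": 1.379,"dx": -0.1,"dy": 0,"dz": 3,"claw": 80},
])

```text
clock: 34.42
eef_pos: [0.4409, -0.2803, 0.139]
tcp_rot: [-3.138, -0.158, -0.0]
wrist_force: [0.1, 0.1, -0.9]
opening: 0.0687
```

```bash
python3 - <<'E'
from h import *
c=look("piano_center",h=.038);cv2.imwrite("pics/w9.png",c["frame"])
to((.441,-.28,.004,-1.47))
E
```

```text
piano_center 0.56 [318. 234.] [ 0.4413 -0.2828  0.019 ]
region 0.94 centroid [ 0.4462 -0.2812] rect 446 -281 36 42 ang 4.2 PCA deg 95.9
now [ 0.4409 -0.2804  0.139 ] phi -1.471 t 34.575 F [-0.4  0.2 -0.1] op 0.0686
{'rx': -0.0, 'ry': -0.0, 'rz': -0.001, 'dx': 0.017, 'dy': -0.035, 'dz': 13.5} rows 2.2
```

View pics/w9.png

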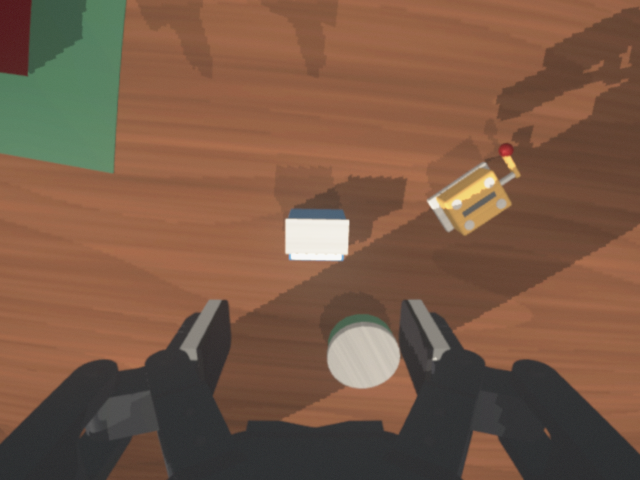

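Emit:
carry_out([
  {"rx": 0,"ry": 0,"rz": 0,"dx": 0,"dy": 0.1,"dz": 6,"claw": 80},
  {"rx": 0,"ry": 0,"rz": 0,"dx": 0,"dy": 0.1,"dz": 12,"claw": 80},
  {"rx": 0,"ry": 0,"rz": 0,"dx": 0,"dy": 0.1,"dz": 13.4,"claw": 80},
  {"rx": 0,"ry": 0,"rz": 0,"dx": 0,"dy": 0.1,"dz": 13.4,"claw": 80},
  {"rx": 0,"ry": 0,"rz": 0,"dx": 0,"dy": 0.1,"dz": 13.4,"claw": 0},
  {"rx": 0,"ry": 0,"rz": 0,"dx": 0,"dy": 0.1,"dz": 13.4,"claw": 0},
  {"rx": 0,"ry": 0,"rz": 0,"dx": 0,"dy": 0.1,"dz": 13.4,"claw": 0},
  {"rx": 0,"ry": 0,"rz": 0,"dx": 0,"dy": 0.1,"dz": 13.4,"claw": 0},
  {"rx": 0,"ry": 0,"rz": 0,"dx": 0,"dy": 0.1,"dz": 11,"claw": 0},
  {"rx": 0,"ry": 0,"rz": 0,"dx": 0,"dy": 0.1,"dz": 5,"claw": 0},
  {"rx": 0,"ry": 0,"rz": 0,"dx": 0,"dy": 0.1,"dz": 0,"claw": 0},
  {"rx": 0,"ry": 0,"rz": 0,"dx": 0,"dy": 0.1,"dz": 0,"claw": 0},
])

```text
clock: 36.08
eef_pos: [0.4434, -0.2831, 0.1443]
tcp_rot: [3.131, 0.156, 0.015]
wrist_force: [-0.3, 0.8, -2.5]
opening: 0.0391
```

```bash
python3 - <<'E'
from h import *
# force the -y branch of the jaw axis
s=r.get_state();p=B(-.03,.055);Rc=R.from_rotvec(s["tcp_rot"]);ph=np.pi/2+YAW-np.pi
for z in(.139,.015): print((Rc.inv().apply(np.array([*p,z])-s["eef_pos"])*100).round(2))
Yt=Rc.as_matrix()[:,1];print("rz",np.arctan2(Yt[1],Yt[0])-ph,s["joints"].round(2));to()
E
```

```text
[ 19.52 -36.65   0.43]
[ 19.41 -36.74  12.83]
rz 0.19178791109708304 [-0.59  0.31  1.81  0.    1.    0.88]
now [ 0.4434 -0.2831  0.1443] phi -1.472 t 36.075 F [-0.3  0.8 -2.5] op 0.0391
```

Emit:
carry_out([
  {"rx": 0,"ry": 0,"rz": 0.192,"dx": 19.7,"dy": -36.5,"dz": 0,"claw": 0},
  {"rx": 0,"ry": 0,"rz": 0.192,"dx": 19.7,"dy": -36.5,"dz": 0,"claw": 0},
  {"rx": 0,"ry": 0,"rz": 0.192,"dx": 19.7,"dy": -36.5,"dz": 0,"claw": 0},
  {"rx": 0,"ry": 0,"rz": 0.192,"dx": 19.7,"dy": -36.5,"dz": 0,"claw": 0},
  {"rx": 0,"ry": 0,"rz": 0.192,"dx": 19.7,"dy": -36.5,"dz": 0,"claw": 0},
  {"rx": 0,"ry": 0,"rz": 0.192,"dx": 19.7,"dy": -36.5,"dz": 0,"claw": 0},
  {"rx": 0,"ry": 0,"rz": 0.192,"dx": 19.7,"dy": -36.5,"dz": 0,"claw": 0},
  {"rx": 0,"ry": 0,"rz": 0.192,"dx": 19.7,"dy": -36.5,"dz": 0,"claw": 0},
  {"rx": 0,"ry": 0,"rz": 0.192,"dx": 19.7,"dy": -36.5,"dz": 6,"claw": 0},
  {"rx": 0,"ry": 0,"rz": 0.192,"dx": 19.7,"dy": -36.5,"dz": 11,"claw": 0},
  {"rx": 0,"ry": 0,"rz": 0.192,"dx": 19.7,"dy": -36.5,"dz": 12.6,"claw": 0},
  {"rx": 0,"ry": 0,"rz": 0.192,"dx": 19.7,"dy": -36.5,"dz": 12.6,"claw": 0},
])

```text
clock: 37.58
eef_pos: [0.6003, 0.1003, 0.014]
tcp_rot: [3.138, -0.147, -0.0]
wrist_force: [0.4, 0.2, -0.9]
opening: 0.0392
```

```bash
python3 - <<'E'
from h import *
print(B(-.03,.055));to()
E
```

```text
(np.float64(0.6013900101863745), np.float64(0.10089562538359409))
now [0.6003 0.1003 0.014 ] phi -1.664 t 37.575 F [ 0.4  0.2 -0.9] op 0.0392
```

Emit:
carry_out([
  {"rx": 0,"ry": 0,"rz": 0,"dx": 0,"dy": 0,"dz": 0,"claw": 58},
  {"rx": 0,"ry": 0,"rz": 0,"dx": 0,"dy": 0,"dz": 0,"claw": 58},
  {"rx": 0,"ry": 0,"rz": 0,"dx": 0,"dy": 0,"dz": 0,"claw": 58},
  {"rx": 0,"ry": 0,"rz": 0,"dx": 0,"dy": 0,"dz": -4,"claw": 58},
  {"rx": 0,"ry": 0,"rz": 0,"dx": 0,"dy": 0,"dz": -9,"claw": 58},
  {"rx": 0,"ry": 0,"rz": 0,"dx": 0,"dy": 0,"dz": -14,"claw": 100},
  {"rx": 0,"ry": 0,"rz": 0,"dx": 0,"dy": 0,"dz": -17,"claw": 100},
  {"rx": 0,"ry": 0,"rz": 0,"dx": 0,"dy": 0,"dz": -17,"claw": 100},
])

```text
clock: 38.58
eef_pos: [0.6022, 0.1015, 0.186]
tcp_rot: [-3.137, 0.145, -0.01]
wrist_force: [0.8, -0.4, 0.1]
opening: 0.0856
```

```bash
python3 - <<'E'
from h import *
look("piano_center",h=.038)
marks(cam("scene"),"scene",["movement_center"],2)
s=r.get_state();Rc=R.from_rotvec(s["tcp_rot"]);print((Rc.inv().apply(np.array([.477,-.387,.15])-s["eef_pos"])*100).round(2));to()
E
```

```text
piano_center 0.57 [318. 225.] [0.597  0.0995 0.019 ]
region 0.67 centroid [0.6027 0.1   ] rect 603 100 42 36 ang 84.8 PCA deg 82.2
movement_center 0.66 [127. 264.] [ 0.466  -0.3931  0.014 ]
[-7.7  49.74  3.18]
now [0.5998 0.1012 0.1812] phi -1.663 t 38.825 F [-0.1 -0.4 -0.2] op 0.0855
```

Emit:
carry_out([
  {"rx": 0,"ry": 0,"rz": 0.82,"dx": -7.7,"dy": 49.7,"dz": 3,"claw": 85},
  {"rx": 0,"ry": 0,"rz": 0.82,"dx": -7.7,"dy": 49.7,"dz": 3,"claw": 85},
  {"rx": 0,"ry": 0,"rz": 0.82,"dx": -7.7,"dy": 49.7,"dz": 3,"claw": 85},
  {"rx": 0,"ry": 0,"rz": 0.82,"dx": -7.7,"dy": 49.7,"dz": 3,"claw": 85},
  {"rx": 0,"ry": 0,"rz": 0.82,"dx": -7.7,"dy": 49.7,"dz": 3,"claw": 85},
  {"rx": 0,"ry": 0,"rz": 0.82,"dx": -7.7,"dy": 49.7,"dz": 3,"claw": 85},
  {"rx": 0,"ry": 0,"rz": 0.82,"dx": -7.7,"dy": 49.7,"dz": 3,"claw": 85},
  {"rx": 0,"ry": 0,"rz": 0.82,"dx": -7.7,"dy": 49.7,"dz": 3,"claw": 85},
  {"rx": 0,"ry": 0,"rz": 0.82,"dx": -7.7,"dy": 49.7,"dz": 3,"claw": 85},
  {"rx": 0,"ry": 0,"rz": 0.82,"dx": -7.7,"dy": 49.7,"dz": 3,"claw": 85},
  {"rx": 0,"ry": 0,"rz": 0.82,"dx": -7.7,"dy": 49.7,"dz": 3,"claw": 85},
])

```text
clock: 40.2
eef_pos: [0.4784, -0.3849, 0.1526]
tcp_rot: [-2.821, 1.382, 0.002]
wrist_force: [0.2, -0.5, 0.1]
opening: 0.0726
```

```bash
python3 - <<'E'
from h import *
c=look("movement_center",h=.028);cv2.imwrite("pics/w10.png",c["frame"][120:360,160:480])
to()
print(proj(c,[(.477,-.387,.014)])-[160,120])
E
```

```text
movement_center 0.78 [321. 220.] [ 0.478 -0.392  0.014]
region 0.82 centroid [ 0.483  -0.3966] rect 486 -399 34 65 ang 49.5 PCA deg 140.7
now [ 0.4786 -0.3851  0.1531] phi -2.482 t 40.35 F [-0.2 -0.3  0.2] op 0.0724
[[158.10832429 105.67131534]]
```

View pics/w10.png

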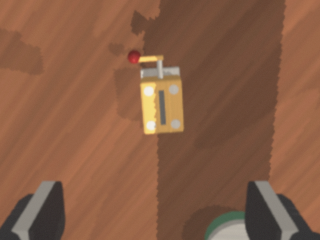

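Emit:
carry_out([
  {"rx": 0,"ry": 0,"rz": -0.04,"dx": 0.4,"dy": 0.45,"dz": 6,"claw": 85},
  {"rx": 0,"ry": 0,"rz": -0.04,"dx": 0.4,"dy": 0.45,"dz": 12,"claw": 85},
  {"rx": 0,"ry": 0,"rz": -0.04,"dx": 0.4,"dy": 0.45,"dz": 15,"claw": 85},
  {"rx": 0,"ry": 0,"rz": -0.04,"dx": 0.4,"dy": 0.45,"dz": 15,"claw": 85},
  {"rx": 0,"ry": 0,"rz": -0.04,"dx": 0.4,"dy": 0.45,"dz": 15,"claw": 0},
  {"rx": 0,"ry": 0,"rz": -0.04,"dx": 0.4,"dy": 0.45,"dz": 15,"claw": 0},
  {"rx": 0,"ry": 0,"rz": -0.04,"dx": 0.4,"dy": 0.45,"dz": 15,"claw": 0},
  {"rx": 0,"ry": 0,"rz": -0.04,"dx": 0.4,"dy": 0.45,"dz": 15,"claw": 0},
  {"rx": 0,"ry": 0,"rz": -0.04,"dx": 0.4,"dy": 0.45,"dz": 15,"claw": 0},
  {"rx": 0,"ry": 0,"rz": -0.04,"dx": 0.4,"dy": 0.45,"dz": 9,"claw": 0},
  {"rx": 0,"ry": 0,"rz": -0.04,"dx": 0.4,"dy": 0.45,"dz": 3,"claw": 0},
  {"rx": 0,"ry": 0,"rz": -0.04,"dx": 0.4,"dy": 0.45,"dz": 1,"claw": 0},
])

```text
clock: 41.85
eef_pos: [0.4785, -0.3937, 0.1481]
tcp_rot: [2.845, -1.327, 0.013]
wrist_force: [0.2, 0.6, -2.5]
opening: 0.0287
```

Emit:
carry_out([
  {"rx": 0,"ry": 0,"rz": 0,"dx": 0,"dy": 0,"dz": 0,"claw": 0},
])

```text
clock: 41.98
eef_pos: [0.4777, -0.393, 0.1454]
tcp_rot: [2.846, -1.327, 0.008]
wrist_force: [-0.2, 0.1, -0.8]
opening: 0.029
```

```bash
python3 - <<'E'
from h import *
s=r.get_state();Rc=R.from_rotvec(s["tcp_rot"])
for z in (.143,.013):print((Rc.inv().apply(np.array([*B(.022,-.005),z])-s["eef_pos"])*100).round(2))
Yt=Rc.as_matrix()[:,1];print("rz",np.arctan2(Yt[1],Yt[0])-(np.pi/2+YAW-np.pi),s["joints"].round(2));to()
E
```

```text
[-21.97 -40.61   0.17]
[-22.04 -40.6   13.17]
rz -0.7802864379331782 [-0.71  0.45  1.59  0.    1.1   1.74]
now [ 0.4777 -0.393   0.1454] phi -2.444 t 41.975 F [-0.2  0.1 -0.8] op 0.029
```

Emit:
carry_out([
  {"rx": 0,"ry": 0,"rz": -0.78,"dx": -22,"dy": -40.6,"dz": 0,"claw": 0},
  {"rx": 0,"ry": 0,"rz": -0.78,"dx": -22,"dy": -40.6,"dz": 0,"claw": 0},
  {"rx": 0,"ry": 0,"rz": -0.78,"dx": -22,"dy": -40.6,"dz": 0,"claw": 0},
  {"rx": 0,"ry": 0,"rz": -0.78,"dx": -22,"dy": -40.6,"dz": 0,"claw": 0},
  {"rx": 0,"ry": 0,"rz": -0.78,"dx": -22,"dy": -40.6,"dz": 0,"claw": 0},
  {"rx": 0,"ry": 0,"rz": -0.78,"dx": -22,"dy": -40.6,"dz": 0,"claw": 0},
  {"rx": 0,"ry": 0,"rz": -0.78,"dx": -22,"dy": -40.6,"dz": 0,"claw": 0},
  {"rx": 0,"ry": 0,"rz": -0.78,"dx": -22,"dy": -40.6,"dz": 0,"claw": 0},
  {"rx": 0,"ry": 0,"rz": -0.78,"dx": -22,"dy": -40.6,"dz": 0,"claw": 0},
])

```text
clock: 43.1
eef_pos: [0.646, 0.0384, 0.1412]
tcp_rot: [3.138, -0.141, -0.005]
wrist_force: [-0.7, -0.7, -1.4]
opening: 0.0287
```

```bash
python3 - <<'E'
from h import *
print(B(.022,-.005));to()
c=cam("wrist");cv2.imwrite("pics/w11.png",c["frame"])
E
```

```text
(np.float64(0.647625617407543), np.float64(0.036348986238787864))
now [0.646  0.0384 0.1412] phi -1.661 t 43.1 F [-0.7 -0.7 -1.4] op 0.0287
```

View pics/w11.png

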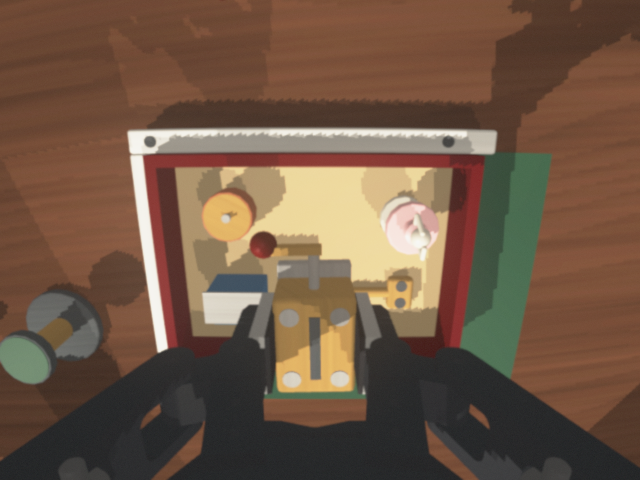

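Emit:
carry_out([
  {"rx": 0,"ry": 0,"rz": 0,"dx": 0,"dy": 0,"dz": 5,"claw": 0},
  {"rx": 0,"ry": 0,"rz": 0,"dx": 0,"dy": 0,"dz": 10,"claw": 0},
  {"rx": 0,"ry": 0,"rz": 0,"dx": 0,"dy": 0,"dz": 13,"claw": 0},
  {"rx": 0,"ry": 0,"rz": 0,"dx": 0,"dy": 0,"dz": 13,"claw": 0},
  {"rx": 0,"ry": 0,"rz": 0,"dx": 0,"dy": 0,"dz": 13,"claw": 46},
  {"rx": 0,"ry": 0,"rz": 0,"dx": 0,"dy": 0,"dz": 13,"claw": 46},
  {"rx": 0,"ry": 0,"rz": 0,"dx": 0,"dy": 0,"dz": 13,"claw": 46},
  {"rx": 0,"ry": 0,"rz": 0,"dx": 0,"dy": 0,"dz": 9,"claw": 46},
  {"rx": 0,"ry": 0,"rz": 0,"dx": 0,"dy": 0,"dz": 4,"claw": 46},
  {"rx": 0,"ry": 0,"rz": 0,"dx": 0,"dy": 0,"dz": -2,"claw": 100},
  {"rx": 0,"ry": 0,"rz": 0,"dx": 0,"dy": 0,"dz": -8,"claw": 100},
  {"rx": 0,"ry": 0,"rz": 0,"dx": 0,"dy": 0,"dz": -12,"claw": 100},
])

```text
clock: 44.65
eef_pos: [0.647, 0.0372, 0.267]
tcp_rot: [-3.138, 0.145, -0.007]
wrist_force: [0.5, -0.4, -0.9]
opening: 0.0852
```

Emit:
carry_out([
  {"rx": 0,"ry": 0,"rz": 0,"dx": 0,"dy": 0,"dz": 0,"claw": 100},
])

```text
clock: 44.78
eef_pos: [0.6481, 0.0372, 0.2678]
tcp_rot: [-3.137, 0.145, -0.014]
wrist_force: [0.7, 0.5, -0.6]
opening: 0.0857
```

```bash
python3 - <<'E'
from h import *
look("movement_center",h=.034)
c=cam("scene");marks(c,"scene",["dome_center","stand_top","comb_center"],5)
c=cam("top");marks(c,"top",["dome_center","stand_top","comb_center"],5)
s=r.get_state();Rc=R.from_rotvec(s["tcp_rot"]);print((Rc.inv().apply(np.array([.55,.39,.18])-s["eef_pos"])*100).round(2));to();print(s["joints"].round(2))
E
```

```text
movement_center 0.74 [318. 207.] [0.6418 0.0347 0.014 ]
region 0.71 centroid [0.6505 0.0353] rect 654 35 65 34 ang 3.5 PCA deg -174.5
dome_center 0.88 [466. 251.] [0.5494 0.3878 0.033 ]
dome_center 0.74 [480. 216.] [0.448  0.4583 0.033 ]
dome_center 0.72 [516. 241.] [0.5376 0.5151 0.033 ]
dome_center 0.64 [537. 273.] [0.6331 0.5243 0.033 ]
dome_center 0.24 [474. 317.] [0.7216 0.3439 0.033 ]
stand_top 0.59 [418. 262.] [0.5828 0.2589 0.056 ]
dome_center 0.81 [207. 244.] [0.555  0.3962 0.033 ]
dome_center 0.65 [160. 254.] [0.5274 0.5286 0.033 ]
dome_center 0.59 [179. 283.] [0.4444 0.4725 0.033 ]
dome_center 0.52 [159. 220.] [0.6255 0.5338 0.033 ]
stand_top 0.63 [255. 235.] [0.5783 0.258  0.056 ]
[-12.86 -34.24   8.26]
now [0.6465 0.0371 0.2624] phi -1.663 t 45.325 F [-0.2  0.3 -0.6] op 0.0852
[0.04 0.42 1.33 0.   1.39 1.7 ]
```

Emit:
carry_out([
  {"rx": 0,"ry": 0,"rz": -0.463,"dx": -12.9,"dy": -34.3,"dz": 7.5,"claw": 60},
  {"rx": 0,"ry": 0,"rz": -0.463,"dx": -12.9,"dy": -34.3,"dz": 7.5,"claw": 60},
  {"rx": 0,"ry": 0,"rz": -0.463,"dx": -12.9,"dy": -34.3,"dz": 7.5,"claw": 60},
  {"rx": 0,"ry": 0,"rz": -0.463,"dx": -12.9,"dy": -34.3,"dz": 7.5,"claw": 60},
  {"rx": 0,"ry": 0,"rz": -0.463,"dx": -12.9,"dy": -34.3,"dz": 7.5,"claw": 60},
  {"rx": 0,"ry": 0,"rz": -0.463,"dx": -12.9,"dy": -34.3,"dz": 7.5,"claw": 60},
  {"rx": 0,"ry": 0,"rz": -0.463,"dx": -12.9,"dy": -34.3,"dz": 7.5,"claw": 60},
  {"rx": 0,"ry": 0,"rz": -0.463,"dx": -12.9,"dy": -34.3,"dz": 7.5,"claw": 60},
  {"rx": 0,"ry": 0,"rz": -0.463,"dx": -12.9,"dy": -34.3,"dz": 7.5,"claw": 60},
])

```text
clock: 46.45
eef_pos: [0.5506, 0.3894, 0.1885]
tcp_rot: [-3.088, -0.576, -0.001]
wrist_force: [-0.1, -0.5, 1.3]
opening: 0.0513
```

```bash
python3 - <<'E'
from h import *
c=look("dome_center");im=c["frame"];cv2.imwrite("pics/w12.png",im)
h=cv2.cvtColor(im,cv2.COLOR_BGR2HSV)
to()
E
```

```text
dome_center 0.98 [190. 299.] [0.4466 0.4651 0.033 ]
dome_center 0.72 [186.  56.] [0.6344 0.5225 0.033 ]
region 0.8 centroid [0.5396 0.5211] rect 539 520 58 60 ang 75.3 PCA deg 131.3
region 0.55 centroid [0.4598 0.4623] rect 459 461 63 58 ang 24.1 PCA deg 165.3
now [0.5505 0.3895 0.1885] phi -1.202 t 46.6 F [-0.4  0.5 -0.9] op 0.0515
```

View pics/w12.png

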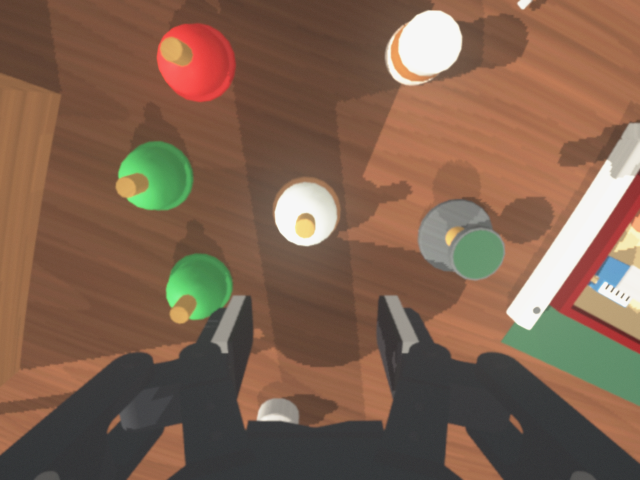

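```bash
python3 - <<'E'
from h import *
c=cam("wrist")
print(ray(c,(305,227),.055)[0],ray(c,(305,231),.066)[0],"foot",ray(c,(307,206),.01)[0])
print("stand",ray(c,(477,254),.056)[0]); marks(c,"wrist",["stand_top"])
h=cv2.cvtColor(c["frame"],cv2.COLOR_BGR2HSV)
for nm,lo,hi,z in(("knob",(15,90,120),(35,255,255),.055),("felt",(60,60,40),(95,255,200),.056)):
    m=cv2.inRange(h,lo,hi);n,l,st,ce=cv2.connectedComponentsWithStats(m)
    for i in range(1,n):
        if st[i,4]>100 and 150<ce[i][1]<290 and 260<ce[i][0]<520: print(nm,st[i],ce[i],ray(c,ce[i],z)[0])
to()
E
```

```text
[0.54939308 0.39641482 0.055     ] [0.54941569 0.39613888 0.066     ] foot [0.55595898 0.39822051 0.01      ]
stand [0.57780807 0.26379624 0.056     ]
stand_top 0.81 [478. 257.] [0.5761 0.2622 0.056 ]
stand_top 0.24 [306. 216.] [0.5575 0.3987 0.056 ]
knob [296 214  19  24 374] [305.        225.3315508] [0.55060924 0.39687523 0.055     ]
knob [446 227  17  19 161] [452.19254658 234.00621118] [0.5850001  0.28929943 0.055     ]
felt [ 454  231   49   47 1787] [478.07162843 253.9037493 ] [0.57818766 0.26302878 0.056     ]
now [0.5503 0.3898 0.1884] phi -1.202 t 46.7 F [-0.1 -0.  -0.6] op 0.0513
```

Emit:
carry_out([
  {"rx": 0,"ry": 0,"rz": 0,"dx": 0.26,"dy": -0.62,"dz": 5,"claw": 60},
  {"rx": 0,"ry": 0,"rz": 0,"dx": 0.26,"dy": -0.62,"dz": 10,"claw": 60},
  {"rx": 0,"ry": 0,"rz": 0,"dx": 0.26,"dy": -0.62,"dz": 10,"claw": 60},
])

```text
clock: 47.08
eef_pos: [0.5477, 0.3953, 0.084]
tcp_rot: [3.084, 0.577, -0.013]
wrist_force: [-0.1, 0.3, 1.0]
opening: 0.0514
```

```bash
python3 - <<'E'
from h import *
c=cam("wrist");h=cv2.cvtColor(c["frame"],cv2.COLOR_BGR2HSV)
m=cv2.inRange(h,(12,90,100),(35,255,255));n,l,st,ce=cv2.connectedComponentsWithStats(m)
for i in range(1,n):
    if st[i,4]>150: print(st[i],ce[i].round(),ray(c,ce[i],.055)[0].round(4))
cv2.imwrite("pics/w13.png",c["frame"][100:400,160:480]);to()
E
```

```text
[  73    0   60   28 1230] [106.  11.] [0.6312 0.5208 0.055 ]
[ 445    0   73   56 1579] [469.  32.] [0.6775 0.3759 0.055 ]
[   0  123  173  165 8256] [ 75. 213.] [0.5403 0.5151 0.055 ]
[ 265  184  120   80 1324] [320. 215.] [0.5813 0.4051 0.055 ]
[ 298  257   31   46 1153] [313. 279.] [0.5499 0.3966 0.055 ]
[508 267  40  37 864] [525. 282.] [0.5865 0.2958 0.055 ]
[ 99 282 106  78 843] [141. 307.] [0.5032 0.4732 0.055 ]
now [0.5496 0.3967 0.0872] phi -1.201 t 47.125 F [-0.1 -0.1  0.1] op 0.0514
```

View pics/w13.png

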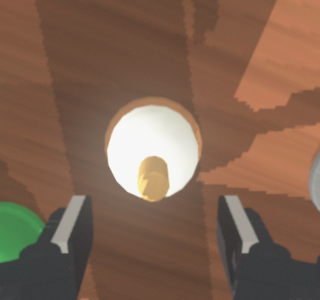

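Emit:
carry_out([
  {"rx": 0,"ry": 0,"rz": 0,"dx": 0,"dy": 0,"dz": 3,"claw": 60},
  {"rx": 0,"ry": 0,"rz": 0,"dx": 0,"dy": 0,"dz": 4.1,"claw": 60},
  {"rx": 0,"ry": 0,"rz": 0,"dx": 0,"dy": 0,"dz": 4.1,"claw": 60},
  {"rx": 0,"ry": 0,"rz": 0,"dx": 0,"dy": 0,"dz": 4.1,"claw": 0},
  {"rx": 0,"ry": 0,"rz": 0,"dx": 0,"dy": 0,"dz": 4.1,"claw": 0},
  {"rx": 0,"ry": 0,"rz": 0,"dx": 0,"dy": 0,"dz": 4.1,"claw": 0},
  {"rx": 0,"ry": 0,"rz": 0,"dx": 0,"dy": 0,"dz": 4.1,"claw": 0},
  {"rx": 0,"ry": 0,"rz": 0,"dx": 0,"dy": 0,"dz": 4.1,"claw": 0},
  {"rx": 0,"ry": 0,"rz": 0,"dx": 0,"dy": 0,"dz": 4.1,"claw": 0},
])

```text
clock: 48.25
eef_pos: [0.5508, 0.3975, 0.0484]
tcp_rot: [-3.087, -0.578, -0.003]
wrist_force: [-0.8, -1.7, 6.0]
opening: 0.0138
```

Emit:
carry_out([
  {"rx": 0,"ry": 0,"rz": 0,"dx": 0,"dy": 0,"dz": -1,"claw": 0},
  {"rx": 0,"ry": 0,"rz": 0,"dx": 0,"dy": 0,"dz": -4,"claw": 0},
  {"rx": 0,"ry": 0,"rz": 0,"dx": 0,"dy": 0,"dz": -8,"claw": 0},
  {"rx": 0,"ry": 0,"rz": 0,"dx": 0,"dy": 0,"dz": -12,"claw": 0},
  {"rx": 0,"ry": 0,"rz": 0,"dx": 0,"dy": 0,"dz": -12,"claw": 0},
  {"rx": 0,"ry": 0,"rz": 0,"dx": 0,"dy": 0,"dz": -12,"claw": 0},
])

```text
clock: 49.0
eef_pos: [0.5492, 0.3969, 0.1658]
tcp_rot: [3.087, 0.578, -0.004]
wrist_force: [-0.1, -0.5, -2.0]
opening: 0.0136
```

```bash
python3 - <<'E'
from h import *
c=cam("wrist");marks(c,"wrist",["stand_top"]);cv2.imwrite("pics/w14.png",c["frame"])
h=cv2.cvtColor(c["frame"],cv2.COLOR_BGR2HSV)
m=cv2.inRange(h,(60,60,40),(95,255,200));n,l,st,ce=cv2.connectedComponentsWithStats(m)
for i in range(1,n):
    if st[i,4]>300: print(st[i],ce[i].round(),ray(c,ce[i],.056)[0].round(4))
s=r.get_state();Rc=R.from_rotvec(s["tcp_rot"]);print((Rc.inv().apply(np.array([.581,.262,.166])-s["eef_pos"])*100).round(2));to()
E
```

```text
stand_top 0.96 [500. 268.] [0.5764 0.2625 0.056 ]
[ 114  144   79   72 3538] [160. 178.] [0.5505 0.5091 0.056 ]
[ 475  241   52   50 2027] [500. 266.] [0.5783 0.263  0.056 ]
[ 166  264   69   69 2973] [203. 294.] [0.4794 0.4572 0.056 ]
[ 520  319  120   91 5239] [590. 362.] [0.5318 0.1457 0.056 ]
[-1.89 13.71 -0.1 ]
now [0.549  0.3967 0.1648] phi -1.2 t 49.1 F [ 0.3  0.9 -2. ] op 0.0132
```

Emit:
carry_out([
  {"rx": 0,"ry": 0,"rz": 0,"dx": -0.3,"dy": 2,"dz": 0,"claw": 0},
  {"rx": 0,"ry": 0,"rz": 0,"dx": -0.7,"dy": 5,"dz": 0,"claw": 0},
  {"rx": 0,"ry": 0,"rz": 0,"dx": -1.2,"dy": 8.5,"dz": 0,"claw": 0},
  {"rx": 0,"ry": 0,"rz": 0,"dx": -1.7,"dy": 11.5,"dz": 0,"claw": 0},
  {"rx": 0,"ry": 0,"rz": 0,"dx": -1.94,"dy": 13.58,"dz": 0,"claw": 0},
  {"rx": 0,"ry": 0,"rz": 0,"dx": -1.94,"dy": 13.58,"dz": 0,"claw": 0},
  {"rx": 0,"ry": 0,"rz": 0,"dx": -1.94,"dy": 13.58,"dz": 0,"claw": 0},
  {"rx": 0,"ry": 0,"rz": 0,"dx": -1.94,"dy": 13.58,"dz": 3,"claw": 0},
  {"rx": 0,"ry": 0,"rz": 0,"dx": -1.94,"dy": 13.58,"dz": 4,"claw": 0},
  {"rx": 0,"ry": 0,"rz": 0,"dx": -1.94,"dy": 13.58,"dz": 4,"claw": 0},
])

```text
clock: 50.35
eef_pos: [0.5805, 0.2643, 0.1263]
tcp_rot: [3.087, 0.58, -0.003]
wrist_force: [-0.1, -0.9, -2.0]
opening: 0.0137
```

```bash
python3 - <<'E'
from h import *
to()
out=[]
for n,(x0,y0) in {"scene":(360,180),"top":(200,190)}.items():
    c=cam(n);marks(c,n,["stand_top","dome_center"],5)
    k=120 if n=="scene" else 90
    out.append(cv2.resize(c["frame"][y0:y0+k,x0:x0+k],(390,390),interpolation=cv2.INTER_CUBIC))
cv2.imwrite("pics/st.png",np.hstack(out))
E
```

```text
now [0.5805 0.2643 0.1263] phi -1.2 t 50.35 F [-0.1 -0.9 -2. ] op 0.0137
stand_top 0.6 [416. 260.] [0.5781 0.2552 0.056 ]
stand_top 0.21 [161. 351.] [ 0.7236 -0.2885  0.056 ]
dome_center 0.79 [422. 248.] [0.5267 0.288  0.033 ]
dome_center 0.76 [522. 243.] [0.5456 0.5255 0.033 ]
dome_center 0.73 [479. 218.] [0.4557 0.4526 0.033 ]
dome_center 0.63 [537. 271.] [0.6296 0.5273 0.033 ]
stand_top 0.45 [256. 237.] [0.5741 0.254  0.056 ]
dome_center 0.73 [248. 231.] [0.5924 0.2806 0.033 ]
dome_center 0.71 [158. 253.] [0.5293 0.536  0.033 ]
dome_center 0.69 [357. 214.] [ 0.6439 -0.0305  0.033 ]
dome_center 0.68 [162. 222.] [0.6191 0.5259 0.033 ]
dome_center 0.53 [182. 283.] [0.4447 0.465  0.033 ]
```

View pics/st.png

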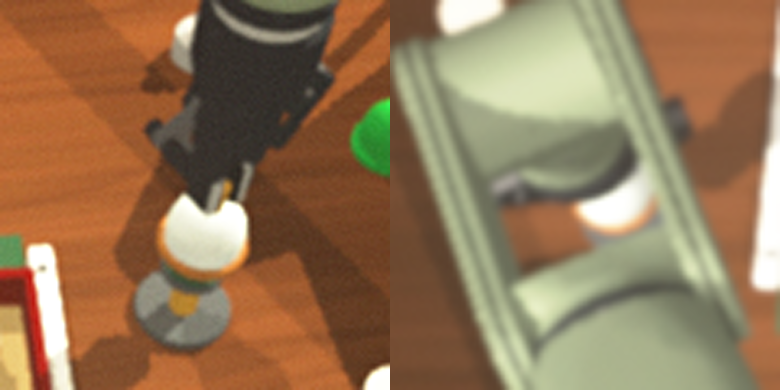

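```bash
python3 - <<'E'
from h import *
c=cam("scene")
print("foot",ray(c,(416,275.4),.006)[0],"felt",ray(c,(188/3.25+360,280/3.25+180),.05)[0])
print("dome foot",ray(c,(422.8,259.4),.083)[0],"glass widest",ray(c,(204/3.25+360,237/3.25+180),.1)[0])
for P in [(.580,.263,.056),(.580,.263,0),(.583,.258,.056),(.583,.258,0),(.5805,.2643,.082),(.5805,.2643,.126)]: print(P,(proj(c,[P])[0]-[360,180])*3.25)
# initial images: felt blob in scene0/top0
for n,b in(("scene",(395,245,440,275)),("top",(240,220,275,255))):
    im=cv2.imread(f"pics/{n}0.png");cc=cam(n);h=cv2.cvtColor(im,cv2.COLOR_BGR2HSV);m=cv2.inRange(h,(50,60,30),(95,255,200));M=np.zeros_like(m);M[b[1]:b[3],b[0]:b[2]]=m[b[1]:b[3],b[0]:b[2]]
    p=cv2.findNonZero(M).reshape(-1,2);print(n,len(p),p.min(0),p.max(0),ray(cc,p.mean(0),.056)[0])
E
```

```text
foot [0.58379598 0.26154953 0.006     ] felt [0.58962707 0.25695687 0.05      ]
dome foot [0.59670233 0.26051027 0.083     ] glass widest [0.59206846 0.25877852 0.1       ]
(0.58, 0.263, 0.056) [194.18678231 262.58844712]
(0.58, 0.263, 0) [181.21284374 310.45122676]
(0.583, 0.258, 0.056) [188.28966917 266.84881743]
(0.583, 0.258, 0) [175.51772859 314.64987083]
(0.5805, 0.2643, 0.082) [202.6532698  239.38875924]
(0.5805, 0.2643, 0.126) [214.11187714 197.37162038]
scene 197 [411 254] [428 268] [0.58022157 0.26179894 0.056     ]
top 116 [247 230] [258 241] [0.57834972 0.26401803 0.056     ]
```

Emit:
carry_out([
  {"rx": 0,"ry": 0,"rz": 0,"dx": 0,"dy": 0.1,"dz": 1.2,"claw": 0},
  {"rx": 0,"ry": 0,"rz": 0,"dx": 0,"dy": 0.1,"dz": 1.7,"claw": 0},
  {"rx": 0,"ry": 0,"rz": 0,"dx": 0,"dy": 0.1,"dz": 2.0,"claw": 0},
  {"rx": 0,"ry": 0,"rz": 0,"dx": 0,"dy": 0.1,"dz": 2.1,"claw": 0},
  {"rx": 0,"ry": 0,"rz": 0,"dx": 0,"dy": 0.1,"dz": 2.1,"claw": 0},
])

```text
clock: 51.42
eef_pos: [0.5816, 0.2628, 0.1061]
tcp_rot: [-3.088, -0.578, -0.0]
wrist_force: [0.8, 0.3, -1.5]
opening: 0.0135
```

Emit:
carry_out([
  {"rx": 0,"ry": 0,"rz": 0,"dx": 0,"dy": 0,"dz": 0.1,"claw": 0},
  {"rx": 0,"ry": 0,"rz": 0,"dx": 0,"dy": 0,"dz": 0.15,"claw": 0},
  {"rx": 0,"ry": 0,"rz": 0,"dx": 0,"dy": 0,"dz": 0.15,"claw": 0},
])

```text
clock: 51.8
eef_pos: [0.5815, 0.2628, 0.1046]
tcp_rot: [-3.088, -0.578, -0.0]
wrist_force: [-0.5, 0.0, -2.2]
opening: 0.0133
```

Emit:
carry_out([
  {"rx": 0,"ry": 0,"rz": 0,"dx": 0,"dy": 0,"dz": 0.1,"claw": 0},
  {"rx": 0,"ry": 0,"rz": 0,"dx": 0,"dy": 0,"dz": 0.1,"claw": 0},
])

```text
clock: 52.05
eef_pos: [0.5817, 0.2628, 0.1045]
tcp_rot: [-3.088, -0.578, -0.002]
wrist_force: [-1.6, -0.6, 4.3]
opening: 0.0136
```

Emit:
carry_out([
  {"rx": 0,"ry": 0,"rz": 0,"dx": 0,"dy": 0,"dz": 0.05,"claw": 0},
  {"rx": 0,"ry": 0,"rz": 0,"dx": 0,"dy": 0,"dz": 0.05,"claw": 0},
])

```text
clock: 52.3
eef_pos: [0.5818, 0.2628, 0.1045]
tcp_rot: [-3.088, -0.578, -0.002]
wrist_force: [-2.8, -1.2, 7.9]
opening: 0.0136
```

Contact with the stand. Release and lift straight up.

Emit:
carry_out([
  {"rx": 0,"ry": 0,"rz": 0,"dx": 0,"dy": 0,"dz": -0.1,"claw": 0},
  {"rx": 0,"ry": 0,"rz": 0,"dx": 0,"dy": 0,"dz": -0.1,"claw": 45},
  {"rx": 0,"ry": 0,"rz": 0,"dx": 0,"dy": 0,"dz": -0.1,"claw": 45},
  {"rx": 0,"ry": 0,"rz": 0,"dx": 0,"dy": 0,"dz": -0.1,"claw": 45},
  {"rx": 0,"ry": 0,"rz": 0,"dx": 0,"dy": 0,"dz": -3,"claw": 45},
  {"rx": 0,"ry": 0,"rz": 0,"dx": 0,"dy": 0,"dz": -8,"claw": 45},
  {"rx": 0,"ry": 0,"rz": 0,"dx": 0,"dy": 0,"dz": -13,"claw": 60},
  {"rx": 0,"ry": 0,"rz": 0,"dx": -12,"dy": 0,"dz": -15,"claw": 60},
  {"rx": 0,"ry": 0,"rz": 0,"dx": -20,"dy": 0,"dz": -15,"claw": 60},
  {"rx": 0,"ry": 0,"rz": 0,"dx": -24,"dy": 0,"dz": -15,"claw": 60},
  {"rx": 0,"ry": 0,"rz": 0,"dx": -24,"dy": 0,"dz": -15,"claw": 60},
  {"rx": 0,"ry": 0,"rz": 0,"dx": -24,"dy": 0,"dz": -15,"claw": 60},
])

```text
clock: 53.8
eef_pos: [0.3546, 0.1747, 0.2534]
tcp_rot: [-3.088, -0.579, -0.0]
wrist_force: [0.8, 0.5, -0.4]
opening: 0.0511
```

```bash
python3 - <<'E'
from h import *
to()
c=cam("scene");marks(c,"scene",n=4);cv2.imwrite("pics/fin.png",cv2.resize(c["frame"][180:360,220:500],(780,501),interpolation=cv2.INTER_CUBIC))
print(proj(c,[(.5815,.2625,.089),(.5815,.2625,.056)]))
c=cam("top");marks(c,"top",n=4)
E
```

```text
now [0.3546 0.1747 0.2534] phi -1.2 t 53.8 F [ 0.8  0.5 -0.4] op 0.0511
jig 0.63 [382. 335.] [0.7193 0.152  0.    ]
base_center 0.75 [326. 300.] [0.63   0.0446 0.02  ]
base_center 0.54 [418. 262.] [0.5563 0.2716 0.02  ]
movement_center 0.8 [323. 304.] [0.6343 0.0378 0.014 ]
ballerina_center 0.85 [295. 305.] [ 0.641  -0.0231  0.031 ]
piano_center 0.6 [350. 283.] [0.5923 0.1042 0.019 ]
key_center 0.53 [291. 289.] [ 0.5815 -0.0261  0.005 ]
key_center 0.31 [378. 334.] [0.7188 0.143  0.005 ]
comb_center 0.25 [418. 254.] [0.5259 0.282  0.008 ]
barrel_center 0.81 [355. 309.] [0.6556 0.1041 0.011 ]
dome_center 0.93 [419. 256.] [0.5487 0.2732 0.033 ]
dome_center 0.77 [537. 274.] [0.6359 0.5221 0.033 ]
dome_center 0.74 [520. 241.] [0.5403 0.524  0.033 ]
dome_center 0.66 [480. 215.] [0.4453 0.4588 0.033 ]
stand_top 0.7 [419. 263.] [0.5859 0.2593 0.056 ]
tin 0.69 [162. 229.] [ 0.3547 -0.3253  0.    ]
paint_pot 0.81 [163. 355.] [ 0.7024 -0.2995  0.    ]
weight 0.58 [419. 196.] [0.3295 0.3414 0.    ]
varnish 0.83 [474. 315.] [0.7004 0.3619 0.    ]
varnish 0.44 [294. 306.] [ 0.6238 -0.0245 -0.    ]
[... 472 characters left out ...]
1028 0.019 ]
piano_center 0.55 [225. 323.] [0.3322 0.3432 0.019 ]
key_center 0.45 [355. 236.] [ 0.5842 -0.0283  0.005 ]
dome_center 0.77 [159. 253.] [0.5287 0.533  0.033 ]
dome_center 0.76 [162. 218.] [0.6284 0.5259 0.033 ]
dome_center 0.72 [254. 232.] [0.5905 0.2647 0.033 ]
dome_center 0.67 [181. 279.] [0.4544 0.4684 0.033 ]
stand_top 0.62 [257. 234.] [0.5812 0.2534 0.056 ]
tin 0.67 [251. 235.] [0.5869 0.2762 0.    ]
tin 0.55 [308. 231.] [0.6002 0.1101 0.    ]
tin 0.54 [456. 320.] [ 0.3447 -0.3163  0.    ]
tin 0.41 [294. 190.] [0.7206 0.1524 0.    ]
paint_pot 0.58 [452. 197.] [ 0.701 -0.311  0.   ]
weight 0.6 [224. 322.] [0.3335 0.3492 0.    ]
varnish 0.56 [223. 198.] [0.6952 0.3609 0.    ]
```

View pics/fin.png

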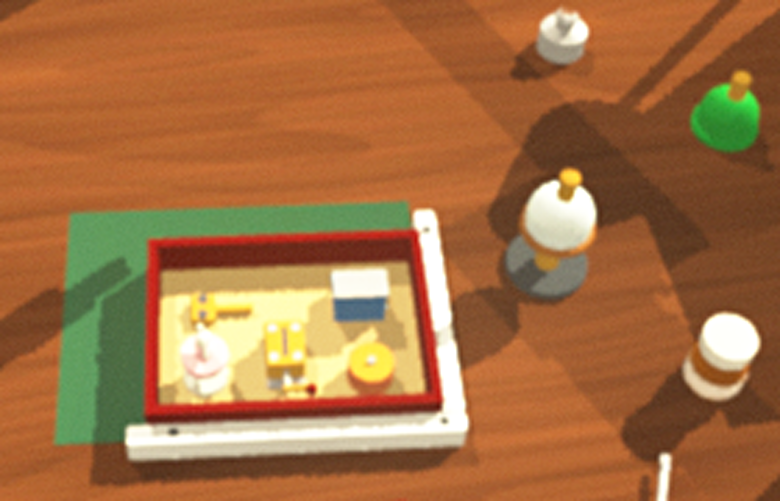

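```bash
python3 - <<'E'
from h import *
c=cam("scene");f=lambda p:np.array(p)/[780/280,501/180]+[220,180]
print("knob",ray(c,[f((570,184))],.1105)[0],"oak foot",ray(c,[f((558,236))],.062)[0],"foot",ray(c,[f((546,264))],.004)[0])
P=ray(c,f([(149,241),(418,232),(440,410),(146,419)]),.04)[:,:2]-C
print(np.c_[P@u,P@v].round(4))
E
```

```text
knob [0.58244236 0.26374897 0.1105    ] oak foot [0.59520802 0.25897369 0.062     ] foot [0.58092881 0.26266672 0.004     ]
[[-0.1571 -0.2209]
 [-0.1562 -0.0042]
 [ 0.0068 -0.0069]
 [ 0.0039 -0.2208]]
```

```bash
python3 -c "
from station import r
print(r.hand_in())"
```

```text
the job is handed in; nothing more can be done
None
```

The job is handed in at about 54 s of the 210 s allowed. No verdict is reported, so what follows rests on my own checks.

**What I did**
- **Base:** I pushed it while empty against the far stop, then against the left stop. Both pushes ended in a firm stop, with the force about twice the sliding force.
- **Parts:** five were on the bench: barrel, key, ballerina, piano and movement. All five are now in the base. The comb was not there. The movement had been knocked about 5 cm aside during the run, and I found it again before gripping it.
- **Dome:** I set the white dome on the stand by its knob and felt it touch before letting go.

**Last checks**
- **Base:** the close wrist view with the parts going in showed no gap at either stop. The rim corners measured in the scene camera were off by up to 7 mm from the exact home position. That is coarser than the 4 mm tolerance, so I relied on the contact pushes and the close view.
- **Parts:** all five were detected inside the walls.
- **Dome:** it stands upright, and its knob measured about 2 mm from the stand's axis. A rough reading of its oak foot disagreed by about 15 mm. I put that down to the foot hiding its own centre and did not rely on it.
- **Bystanders and look-alikes:** their final positions match the starting ones to within camera error.
- **Arm:** it ended clear of everything.

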